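Load the spring balance with two slotted weights, slots staggered

TASK

Load the spring balance for a check: slide the large dark steel slotted weight sideways onto the hanger and rest it on the pan, then slide the small brass one on and rest it flat on top of the steel one, each pushed in until the stem is home at the inner end of its slot. Stagger the slots: the brass weight's slot must face at least a quarter turn away from the steel one's, so that neither can slide off. Lower them gently so that the pan does not bounce, and leave the tape roll, pliers and feeler gauge where they are.

Things in the scene. Friction and masses are not known exactly. Their poses are not given: they have to be found in the camera images.
- balance: fixed stand with a tubular spring balance; origin on the bench, under the stem. Base plate 12 mm thick, x -55 to +160 mm, 110 mm wide; post 20 mm thick at x +125 mm; arm 20 mm wide from post to over the stem, 274 to 292 mm above the bench. The balance's tube (31 mm across) hangs from it round the stem's axis, lower end 165 mm above the bench. Open on its -x and y sides.
- pan (a point): centre of the upper face of the hanger's round pan, on the stem's axis; z up. Pan 76 mm across, 5 mm thick, its upper face 75 mm above the bench when empty. The vertical steel stem, 8 mm in diameter, rises from it into the tube (90 mm of bare stem). The pan moves straight up and down only; it cannot swing or tilt.
- hanger (a joint): how far the pan has sunk, in m: 0 empty, stop at 0.030. Spring of about 600 N/m: the steel weight (about 0.35 kg) lowers the pan by about 5 mm, both (the brass one is about 0.22 kg) by about 9 mm. Beyond 0.024 counts as a jolt.
- steel_wt_mid (a point): large dark steel slotted weight, a flat disc 100 mm across, 18 mm thick; point at the disc's centre, half-way up. A slot 16 mm wide runs from the centre out through the rim along the weight's +x (centre on the stem's axis = stem home, with 4 mm play). Along -x a flat arm (11 mm wide, 10 mm thick) carries an upright black grip. z is up; all its points share these axes.
- steel_wt_grip (a point): middle of the large dark steel weight's upright black grip, 88 mm from the disc's centre along the weight's -x and 24 mm above the weight's underside. The grip is 34 mm long (along x), 14 mm thick (along y: the faces to pinch) and stands from the underside to 42 mm above it; nothing beside it is wider.
- steel_wt_slot (a point): in the large dark steel weight's slot, 40 mm from the disc's centre along +x, half-way up: shows which way the slot faces
- brass_wt_mid (a point): small brass slotted weight, a flat disc 84 mm across, 14 mm thick; point at the disc's centre, half-way up. A slot 16 mm wide runs from the centre out through the rim along the weight's +x (centre on the stem's axis = stem home, with 4 mm play). Along -x a flat arm (11 mm wide, 10 mm thick) carries an upright black grip. z is up; all its points share these axes.
- brass_wt_grip (a point): middle of the small brass weight's upright black grip, 88 mm from the disc's centre along the weight's -x and 24 mm above the weight's underside. The grip is 34 mm long (along x), 14 mm thick (along y: the faces to pinch) and stands from the underside to 42 mm above it; nothing beside it is wider.
- brass_wt_slot (a point): in the small brass weight's slot, 40 mm from the disc's centre along +x, half-way up: shows which way the slot faces
- tape_roll: bystander: black tape roll lying flat, 66 mm across, 19 mm high; origin at its underside
- pliers: bystander: pliers with red handles, 179 mm long along y, 58 mm wide, 14 mm high; origin at its underside
- feeler: bystander: grey steel feeler gauge set lying flat, 99 mm long along y, 22 mm wide, 10 mm high; origin at its underside
Mind the look-alikes: they are no part of the job. There is more than one size of the part that bears brass_wt_mid; the job needs the largest.

How it is judged:
By the outcome, as a careful person would: the job done as asked, in the order asked, and still so for the second after the job is handed in, with the robot touching nothing.
It also fails if it takes over 72 s, if anything falls off the work surface, if the arm or the gripper's body presses on something with over 40 N, if the wrist force passes 120 N, or if a joint passes its speed limit or range.

ROBOT

A 6-joint arm with a two-finger parallel gripper is mounted at the origin on a cart in front of the work surface, level with it; the furniture and walls round the work are solid. World frame = base frame: x ahead of the robot, y to its left, z up, the work surface at z = 0. Lengths are in mm, angles in rad, forces in N, time in s.
With the tool pointing down it reaches from about 400 to 925 mm from the base axis. Payload 12.5 kg.
Tool frame: the origin (TCP) lies at the very end of the fingers, on their centre line; the grasp point (between the pads) lies 19 mm behind it (env.tcp_to_grasp is the distance from the TCP to the grasp point, in mm); z points along the fingers, x is the direction in which the jaws open and shut, and the axes are right-handed (so a half turn about z gives the same grasp; the last joint's range is limited). The gripper opens to 95 mm and grips with 3 to 60 N. Pads are 20 mm wide; open, the fingers measure 119 mm over their backs; the gripper's body (75 mm by 180 mm) begins 59 mm behind the grasp point.
Start: joints at [-1.361, 0.491, 1.559, -0, 1.092, -0.106], TCP at [194.134, -594.106, 187.161] pointing down, gripper open.
Joint ranges: [-3.1, 3.1], [-0.84, 2.19], [0.05, 2.79], [-1.13, 4.28], [0.06, 2.93], [-2.69, 2.69]. Speed limits (rad/s): [2.22, 2.22, 2.79, 3.14, 3.14, 3.14].

INTERFACE

Orientations are given as [roll, pitch, yaw] about the fixed x, y, z axes, in that order (R = Rz(yaw) Ry(pitch) Rx(roll)).
In Python, from cell import env, vision, job gives the robot as it stands.
- The arm moves only by the shell command python3 -m pendant 'ROWS' [OPENING]. ROWS is JSON, a list of rows, each a list of 4 numbers: the shift along the tool's x, y, z in mm, then the turn about the tool's z in degrees. In form: [[tx, ty, tz, turn], ...]. A call has 1 to 8 rows; each row is the pose to reach, as a shift and turn from the pose measured when the call began, along the tool's axes at that moment; what a row does not reach only later rows make up. A row lasts 1/8 s, in which the tool goes at most 62.5 mm and 10.7 degrees, less where a joint would pass 70% of its speed; a pose out of reach is approached as far as the arm can. A call with a gripper value outside its range is refused whole. OPENING is the closure, from 0 (fully open) to 1 (shut), set as the call begins (- or left out, the last holds). The fingers move at their own pace and stop on an object; the grip force is fixed at half the most. Time passes only in rows, so rows that repeat a pose let the fingers close. It gives the time, the measured TCP pose, the force and the opening at its end, in the units of the state.
- env.state(): the state, without advancing time (a new reading comes with each control period).
- vision.read_camera(name): name is "scene" or "top" or "wrist"; returns a dict with "pixels" (480x640x3 uint8, red, green, blue), "intrinsics" (3x3 intrinsics, pixels), "k1" (the pictures are not rectified: a ray, as slopes to the right and down, at radius r is drawn at 1 + k1 r^2 times it, then the intrinsics apply), "R" (3x3) and "t" (3): a world point X has camera coordinates R X + t; the wrist camera has in their place "tool_from_camera" (4x4, takes a point from camera to tool coordinates, whose origin is the TCP and whose axes are the tool frame's). Camera axes: x right, y down, z forward; pixel columns grow to the right and rows downward; lengths in mm; the calibration is good to about 2 mm. A picture is of the moment at which its call begins: read the wrist's pose just before it. There is no depth.
- job.job_done(): hands the job in, once; it reports no verdict.
Trained networks look in a picture, given as the dict that the camera call returned (one of the last four; its "shot" number tells which), for a name from the list of things; names that differ only in an ending like _2 or _b are one class to them, and where a whole thing is asked for, a point or a joint stands for the part that bears it (a point fixed in the world has none). Each returns a list of dicts, best first, with "confidence" (0 to 1); they miss things now and then, are a little off and sometimes report something else, mostly with a low value. They report only what shows in the picture. A call takes as long as a camera call. They do not tell look-alikes from the thing itself.
- vision.find_in(picture, query): "at" ([x, y, z] in mm, in the coordinates of the camera as it stood for that picture, good to about 4 mm: the middle of the surface that is visible of it).
- vision.regions_of(picture, query): "pixels" (480x640 bool, what is visible of it).
The state is a dict: "t": time; "joints": joint angles; "qvel": joint speeds; "tau": joint torques, N m; "eef_pos": TCP position; "tcp_rot": TCP orientation; "ft_force": force on the tool from outside, world axes, zero at the start; "moment": the same for the moment, N m; "opening": opening from 0.0 (shut) to 1.0 (fully open).
Only numpy, scipy, OpenCV 4.12 (cv2) and the standard library are available. Lean on these libraries where they do the work, as an engineer would, in place of code of your own. Each camera call takes 0.05 s, during which the arm holds its last target.

## Working session

There is one attempt and no reset: what is moved stays moved. The work goes in short steps, Python scripts to look and compute and a shell command to move; the robot and the scene stay as the last step left them, time stands still between calls to the robot, and variables do not carry over. Pictures are saved under pics/ and viewed, and the job is handed in when it is done.

```bash
ls -la; mkdir -p pics
python3 - <<'E'
from cell import env,vision,job
import cv2
s=env.state();print(s)
for n in("scene","top","wrist"):
    p=vision.read_camera(n);cv2.imwrite(f"pics/a_{n}.png",p["pixels"][:,:,::-1])
    print(n,p["intrinsics"],p["k1"],p.get("R"),p.get("t"),p.get("tool_from_camera"))
print(env.tcp_to_grasp)
E
```

```text
total 12
drwxr-xr-x  3 agent agent 4096 Dec  7 03:20 .
drwxr-xr-x 23 root  root  4096 Dec  7 03:20 ..
drwxr-xr-x  2 agent agent 4096 Dec  7 03:20 pics
{'t': 0.0, 'joints': array([-1.36061144e+00,  4.91562130e-01,  1.55948184e+00,  9.02067230e-06,
        1.09170710e+00, -1.05599885e-01]), 'qvel': array([-0.0012973 ,  0.00150165, -0.00017916, -0.00063243, -0.00031019,
       -0.0003958 ]), 'tau': array([ 9.54511706e-04, -6.12640285e+01, -2.58178854e+01,  6.92378869e-02,
        4.82811104e-02, -1.16517635e-04]), 'eef_pos': array([ 194.06397223, -593.79916653,  186.54902111]), 'tcp_rot': array([-3.14146260e+00,  1.15112044e-03, -1.25501565e+00]), 'ft_force': array([0.7672948 , 1.44818806, 0.29147029]), 'moment': array([-0.03672084,  0.01475607, -0.0239717 ]), 'opening': 0.9963318079531576}
scene [[464.153402     0.         313.79610649]
 [  0.         464.153402   242.7688805 ]
 [  0.           0.           1.        ]] -0.00608100805156079 [[ 0.81625984 -0.57762759 -0.00813867]
 [-0.3685555  -0.50986278 -0.7773074 ]
 [ 0.44484459  0.63748436 -0.62906834]] [-413.7620047   242.69448557 1309.56602825] None
top [[492.10331917   0.         327.5505318 ]
 [  0.         492.10331917 239.79703166]
 [  0.           0.           1.        ]] -0.0268276503504374 [[-0.02590633 -0.99944227 -0.02107164]
 [-0.98007738  0.02954528 -0.19640624]
 [ 0.19691927  0.01556368 -0.98029617]] [  33.77875548  493.7528962  1224.45638914] None
wrist [[334.93717875   0.         321.12640092]
 [  0.         334.93717875 241.62865335]
 [  0.           0.           1.        ]] 0.006841687429117994 None None [[ 9.99999810e-01 -3.21921618e-04  5.25995796e-04  3.88188413e-01]
 [ 1.89183926e-04  9.71949924e-01  2.35187816e-01 -6.47938149e+01]
 [-5.86953617e-04 -2.35187672e-01  9.71949800e-01 -1.98566252e+02]
 [ 0.00000000e+00  0.00000000e+00  0.00000000e+00  1.00000000e+00]]
18.8
```

View pics/a_scene.png

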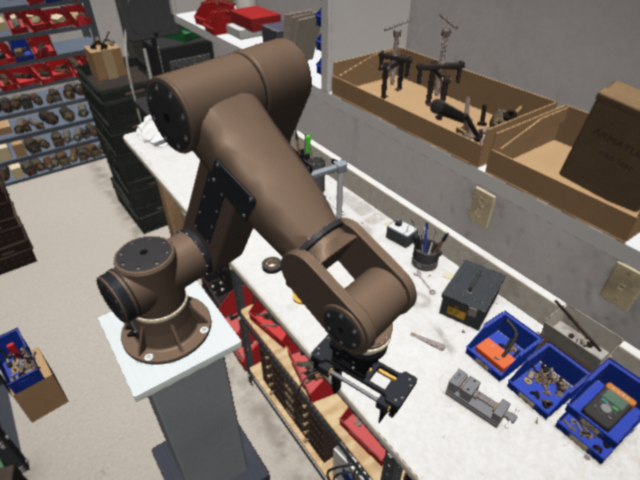

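View pics/a_top.png

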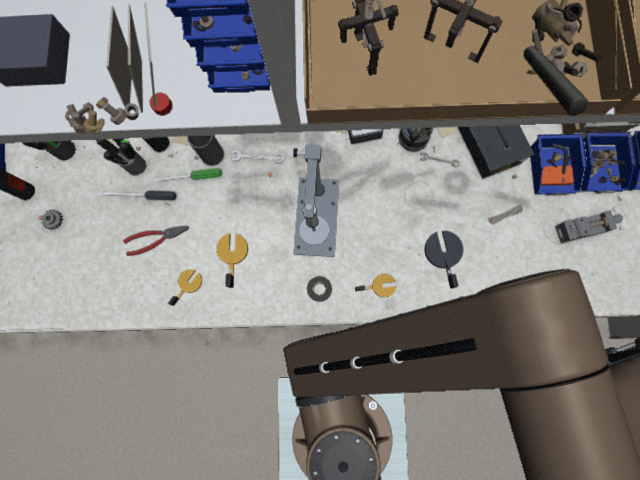

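View pics/a_wrist.png

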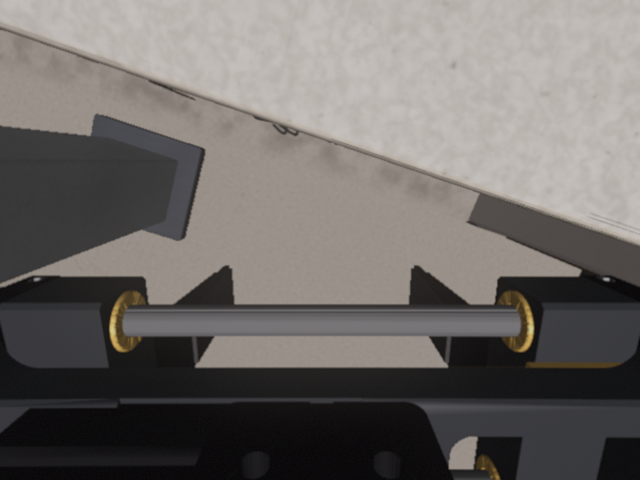

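Top view: the steel weight is at px (444,250) with its grip at (453,281). The largest brass is at (232,249) with its grip at (230,281); the smaller brass look-alikes are at (190,281) and (384,286). The pan is at about (315,232), with the post toward +x.

```bash
cat > h.py <<'E'
import numpy as np, cv2
from cell import env,vision,job
from scipy.spatial.transform import Rotation as Rn
def undist(p,uv):
    K=p["intrinsics"]; d=np.array([p["k1"],0,0,0,0.])
    return cv2.undistortPoints(np.array(uv,float).reshape(-1,1,2),K,d).reshape(-1,2)
def pose(p,st=None):
    if "R" in p and p["R"] is not None: return np.array(p["R"]),np.array(p["t"])
    T=np.array(p["tool_from_camera"]); Rt=Rn.from_euler("xyz",st["tcp_rot"]).as_matrix()
    Rwc=Rt@T[:3,:3]; c=Rt@T[:3,3]+st["eef_pos"]
    return Rwc.T,-Rwc.T@c
def onplane(p,uv,z,st=None):
    R,t=pose(p,st); o=-R.T@t
    n=undist(p,uv); d=np.c_[n,np.ones(len(n))]@R
    return o+d*((z-o[2])/d[:,2])[:,None]
def proj(p,X,st=None):
    R,t=pose(p,st)
    r,_=cv2.Rodrigues(R)
    return cv2.projectPoints(np.array(X,float).reshape(-1,1,3),r,t,p["intrinsics"],np.array([p["k1"],0,0,0,0.]))[0].reshape(-1,2)
def toworld(p,at,st=None):
    R,t=pose(p,st); return R.T@(np.array(at)-t)
E
python3 - <<'E'
from h import *
p=vision.read_camera("top")
np.set_printoptions(precision=1,suppress=True)
for q in ("steel_wt_mid","steel_wt_grip","steel_wt_slot","brass_wt_mid","brass_wt_grip","brass_wt_slot","pan","balance","tape_roll","pliers","feeler"):
    for d in vision.find_in(p,q)[:4]: 
        w=toworld(p,d["at"]); print(q,round(d["confidence"],2),w,proj(p,w))
for q,z in(("steel_wt_mid",18),("brass_wt_mid",14)):
    for d in vision.regions_of(p,q)[:4]:
        m=d["pixels"]; c=np.argwhere(m).mean(0)[::-1]; print(q,d["confidence"],m.sum(),c,onplane(p,[c],z))
print(onplane(p,[(315,232)],75))
E
```

```text
steel_wt_mid 0.87 [ 459.1 -295.8   16.3] [[448.  251.9]]
steel_wt_grip 0.7 [ 461.6 -291.6   18.9] [[446.5 250.8]]
steel_wt_slot 0.88 [ 460.1 -289.    22.6] [[445.8 251.2]]
steel_wt_slot 0.25 [477.7 277.2  12.6] [[231.6 251.5]]
brass_wt_mid 0.98 [ 371.1 -119.2   12.8] [[382.4 287.3]]
brass_wt_mid 0.75 [475.5 274.6  13.3] [[232.4 252.3]]
brass_wt_mid 0.56 [395.5 395.5  15.5] [[186.3 283.4]]
brass_wt_grip 0.96 [477.2 277.6  12.3] [[231.4 251.7]]
brass_wt_grip 0.83 [395.4 397.4  10.5] [[186.2 283.6]]
brass_wt_grip 0.6 [ 372.1 -114.8    6.8] [[380.5 287.2]]
brass_wt_slot 0.93 [ 376.8 -117.1   14.6] [[381.5 285.1]]
brass_wt_slot 0.83 [394.2 394.3  12.4] [[187.1 284. ]]
brass_wt_slot 0.76 [478.9 276.6  13.3] [[231.7 251.1]]
pan 0.85 [508.1  50.5  78.6] [[315.1 232.6]]
pan 0.73 [478.6 277.9  11.2] [[231.4 251.3]]
balance 0.79 [556.2  44.   12.1] [[318.3 220.3]]
tape_roll 0.87 [374.   47.2  19.1] [[318.5 287.8]]
pliers 0.92 [526.5 490.    8.5] [[154.  236.3]]
pliers 0.25 [477.  277.   13.7] [[231.5 251.7]]
pliers 0.2 [374.3  46.   16.1] [[319.  287.8]]
feeler 0.48 [ 556.5 -466.    10.1] [[508.1 214.7]]
steel_wt_mid 0.77 1233 [445.  253.2] [[ 455.5 -287.5   18. ]]
brass_wt_mid 0.97 531 [186.8 283.5] [[395.3 394.8  14. ]]
brass_wt_mid 0.86 826 [231.6 254.3] [[469.9 276.6  14. ]]
brass_wt_mid 0.74 447 [380.3 285.4] [[ 376.1 -114.    14. ]]
brass_wt_mid 0.3 1246 [444.6 253.2] [[ 456.3 -287.1   14. ]]
[[510.5  50.9  75. ]]
```

Run:
```python
import cv2
a=cv2.imread("pics/a_top.png")
b=cv2.resize(a[120:320,120:500],None,fx=2.1,fy=2.1,interpolation=cv2.INTER_CUBIC); cv2.imwrite("pics/a_top2.png",b)
```

```text
(no output)
```

View pics/a_top2.png

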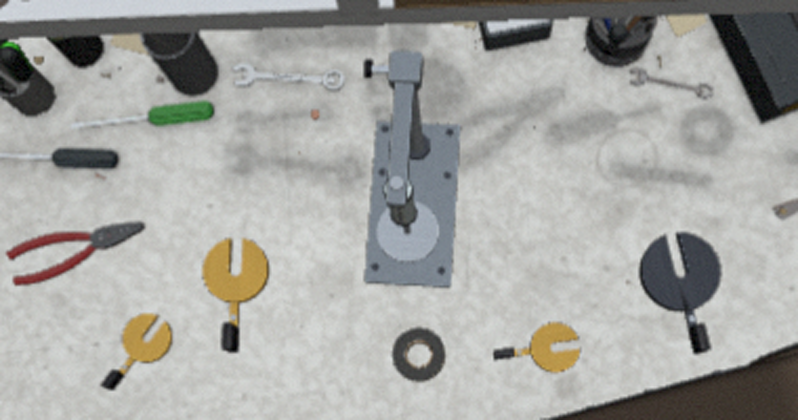

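```bash
cat > fit.py <<'E'
from h import *
from scipy.optimize import minimize
def polys(kind,x,y,psi,z0=0):
    r,th=(50,18) if kind=="steel" else (42,14)
    c,s=np.cos(psi),np.sin(psi)
    def W(P,z): P=np.array(P,float); return np.c_[x+c*P[:,0]-s*P[:,1],y+s*P[:,0]+c*P[:,1],np.full(len(P),z0+z)]
    a=np.linspace(0,2*np.pi,60,endpoint=False)
    disc=np.c_[r*np.cos(a),r*np.sin(a)]
    b=np.linspace(np.pi/2,3*np.pi/2,15)
    slot=np.r_[np.c_[8*np.cos(b),8*np.sin(b)],[[r+2,-8],[r+2,8]]]
    arm=[[-75,-5.5],[-r+3,-5.5],[-r+3,5.5],[-75,5.5]]
    grip=[[-105,-7],[-71,-7],[-71,7],[-105,7]]
    return dict(top=W(disc,th),bot=W(disc,0),slot=W(slot,th),arm=W(arm,10),gt=W(grip,42),gb=W(grip,0))
def render(p,kind,q,st=None,S=4,roi=None):
    P={k:(proj(p,v,st)-roi[:2])*S for k,v in polys(kind,*q).items()}
    h,w=roi[3]*S,roi[2]*S
    m=np.zeros((h,w),np.uint8)
    f=lambda pts,val:cv2.fillPoly(m,[np.round(pts*16).astype(np.int32)],val,shift=4)
    hull=lambda a,b:cv2.convexHull(np.r_[a,b].astype(np.float32)).reshape(-1,2)
    f(hull(P["top"],P["bot"]),255); f(P["slot"],0); f(P["arm"],255); f(hull(P["gt"],P["gb"]),255)
    return m
def fit(p,kind,mask,q0,roi,st=None,S=4):
    x,y,w,h=roi; M=cv2.resize(mask[y:y+h,x:x+w].astype(np.float32),None,fx=S,fy=S,interpolation=cv2.INTER_LINEAR)
    roi=np.array(roi)
    def cost(v):
        q=np.r_[v[0],v[1],v[2]/50]
        return np.abs(cv2.GaussianBlur(render(p,kind,q,st,S,roi)/255.,(0,0),S/2)-M).sum()/S/S
    v=np.array([q0[0],q0[1],q0[2]*50])
    for d in (12,4,1.5):
        res=minimize(cost,v,method="Nelder-Mead",options=dict(initial_simplex=np.r_[[v],v+d*np.eye(3)],xatol=.02,fatol=.02)); v=res.x
    return np.r_[v[:2],v[2]/50],res.fun,M
E
python3 - <<'E'
from fit import *
np.set_printoptions(precision=2,suppress=True)
p=vision.read_camera("top"); im=p["pixels"].astype(int)
R,G,B=im[...,0],im[...,1],im[...,2]
gr=im.mean(-1)
brass=((R-B)>60)|(gr<60)
steel=gr<110
for kind,m,q0,roi in (("steel",steel,(460,-287,.2),(405,215,70,78)),("brass",brass,(480,277,0),(205,222,60,72))):
    q,f,M=fit(p,kind,m,q0,roi); print(kind,q,np.degrees(q[2]),f,"grip",q[:2]-88*np.array([np.cos(q[2]),np.sin(q[2])]))
    r=render(p,kind,q,None,4,np.array(roi)); cv2.imwrite(f"pics/f_{kind}.png",np.hstack([np.dstack([(M*255).astype(np.uint8),r,r]),cv2.resize(p["pixels"][roi[1]:roi[1]+roi[3],roi[0]:roi[0]+roi[2],::-1],None,fx=4,fy=4)]))
    cv2.imwrite("pics/c.png",p["pixels"][...,::-1])
# balance base corners (crop coords /2.1 + offset 120)
c=np.array([(378,125),(461,127),(447,287),(365,282)])/2.1+120
print(onplane(p,c,12))
E
```

```text
steel [ 467.27 -285.85    0.17] 9.625672437901335 118.96554196586186 grip [ 380.51 -300.56]
brass [487.44 276.21  -0.04] -2.3105549034895954 148.43732203486013 grip [399.51 279.76]
[[672.51  91.58  12.  ]
 [666.22 -16.45  12.  ]
 [456.05   7.67  12.  ]
 [465.49 111.09  12.  ]]
```

Run:
```python
import cv2,numpy as np
a=cv2.imread("pics/f_steel.png");b=cv2.imread("pics/f_brass.png")
h=max(a.shape[0],b.shape[0]);w=max(a.shape[1],b.shape[1])
c=np.zeros((a.shape[0]+b.shape[0],w,3),np.uint8);c[:a.shape[0],:a.shape[1]]=a;c[a.shape[0]:,:b.shape[1]]=b
cv2.imwrite("pics/f_both.png",c)
t=cv2.imread("pics/a_top.png")[130:265,270:360];cv2.imwrite("pics/a_bal.png",cv2.resize(t,None,fx=4.4,fy=4.4,interpolation=cv2.INTER_CUBIC))
t=cv2.imread("pics/a_scene.png")[310:430,290:440];cv2.imwrite("pics/a_grip.png",cv2.resize(t,None,fx=4,fy=4,interpolation=cv2.INTER_CUBIC))
```

```text
(no output)
```

View pics/f_both.png

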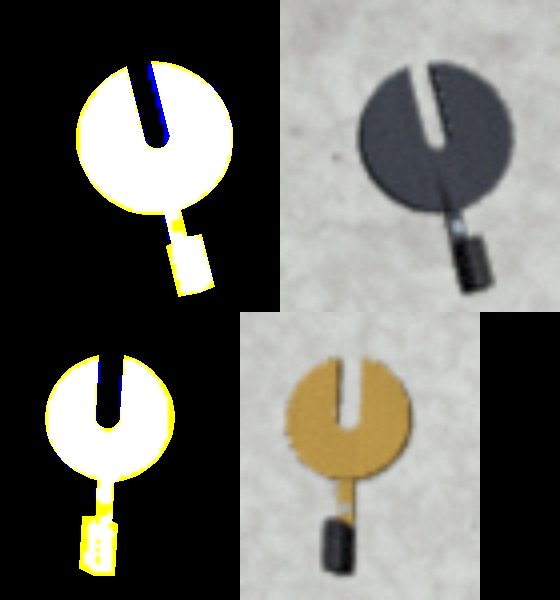

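View pics/a_bal.png

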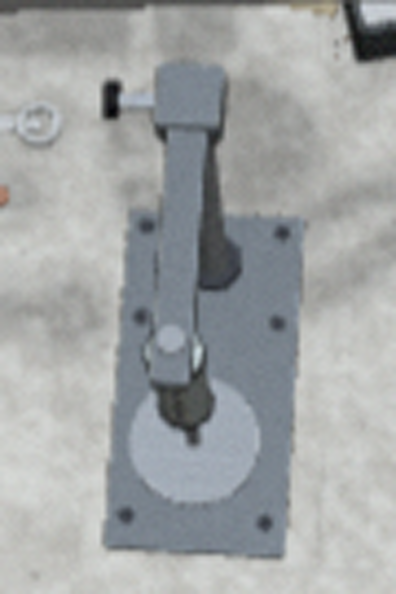

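View pics/a_grip.png

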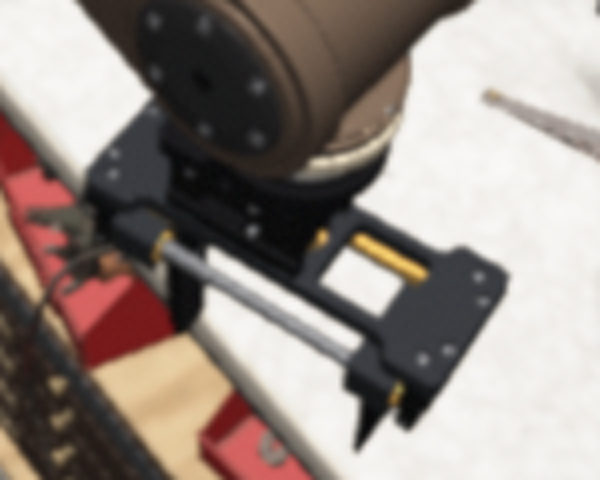

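Run:
```python
from h import *
np.set_printoptions(precision=1,suppress=True)
p=vision.read_camera("scene"); R,t=pose(p); o=-R.T@t; print("cam",o)
s=env.state(); b=s["eef_pos"]; j1=s["joints"][0]
n=undist(p,[(341,327),(409,312),(311,360)]); D=np.c_[n,np.ones(3)]@R
lat=np.array([-np.sin(j1),np.cos(j1),0]); 
for d in D:
    # o+k d = b + h z + w lat
    A=np.c_[d,-np.array([0,0,1.]),-lat]; k,h,w=np.linalg.solve(A,b-o); print("h above TCP",h,"w",w, "k",k)
# pixels per mm at fork
print(proj(p,[b+[0,0,200]+lat*w for w in(-80,0,80)]),proj(p,[b+[0,0,h] for h in (0,100,150,200,250,300)]))
```

```text
cam [-155.4 -950.1 1009.1]
h above TCP 305.8609542495897 w -65.81152948499661 k 669.6636663798313
h above TCP 173.2961608603773 w 137.65329048343025 k 868.6375989446329
h above TCP 291.778443513582 w -129.61307868817372 k 642.2789832960485
[[333.2 376.8]
 [364.6 346.6]
 [392.5 319.7]] [[358.3 412.2]
 [361.2 381.9]
 [362.9 364.9]
 [364.6 346.6]
 [366.5 326.7]
 [368.6 305. ]]
```

Run:
```python
import cv2
t=cv2.imread("pics/a_scene.png")[200:430,260:440];cv2.imwrite("pics/a_wr.png",cv2.resize(t,None,fx=2.6,fy=2.6,interpolation=cv2.INTER_CUBIC))
```

```text
(no output)
```

View pics/a_wr.png

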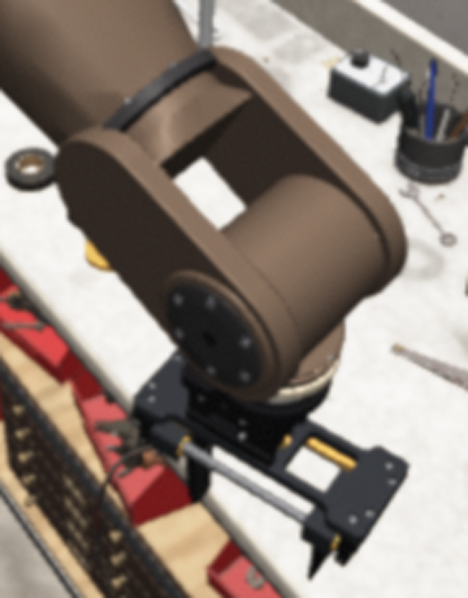

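```bash
cat >> h.py <<'E'
def row(xyz,yaw_deg,s=None):
    s=s or env.state(); Rt=Rn.from_euler("xyz",s["tcp_rot"]).as_matrix()
    d=Rt.T@(np.array(xyz,float)-s["eef_pos"])
    yaw=np.degrees(s["tcp_rot"][2]); turn=-((yaw_deg-yaw+180)%360-180)
    print("row",np.round(d,1),round(turn,1),"from",np.round(s["eef_pos"],1),"yaw",round(yaw,1),"F",np.round(s["ft_force"],1),"M",np.round(s["moment"],2),"op",round(s["opening"],3),"t",round(s["t"],2),"dist",np.linalg.norm(d).round(1))
    return d,turn
E
python3 - <<'E'
from h import *
row((380.5,-300.6,130),-80.4)
p=vision.read_camera("top")
print(onplane(p,[(314.2,229.9)],75))
E
```

```text
row [-221.1 -268.3   57.1] 8.5 from [ 194.1 -594.1  187.2] yaw -71.9 F [-0.5 -0.5 -0.4] M [ 0.04 -0.   -0.02] op 1.0 t 0.95 dist 352.3
[[516.07423724  52.8629804   75.        ]]
```

```bash
python3 -m pendant '[[-37,-45,10,1.5],[-74,-90,19,3],[-111,-134,29,4.5],[-147,-179,38,6],[-184,-224,48,7.5],[-221,-268,57,8.5],[-221,-268,57,8.5],[-221,-268,57,8.5]]' 0.4
python3 - <<'E'
from h import *
s=env.state();p=vision.read_camera("wrist");cv2.imwrite("pics/b1.png",p["pixels"][...,::-1])
p=vision.read_camera("top");cv2.imwrite("pics/b1t.png",p["pixels"][...,::-1])
row((380.5,-300.6,130),-80.4)
E
```

```text
t: 2.0
eef_pos: [380.5, -301.1, 130.4]
tcp_rot: [-3.141, -0.001, -1.402]
ft_force: [-0.7, -0.5, -0.8]
opening: 0.603
row [-1.1 -0.7  0.3] -0.1 from [ 380.  -301.8  130.3] yaw -80.5 F [ 0.  -1.2  0.4] M [ 0.08 -0.01 -0.  ] op 0.601 t 2.1 dist 1.4
```

View pics/b1.png

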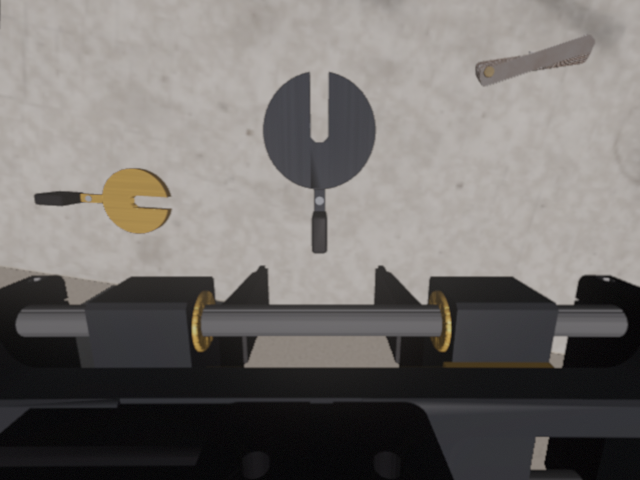

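Wrist view: the steel disc is at (320,130), its slot points up at (320,85), and the grip at (320,232) is centred between the fingers. I'll fit the pose from this picture.

Run:
```python
from fit import *
np.set_printoptions(precision=2,suppress=True)
s=env.state();p=vision.read_camera("wrist"); im=p["pixels"].astype(int); gr=im.mean(-1)
m=gr<100
roi=(250,60,140,205)
q,f,M=fit(p,"steel",m,(467,-286,.168),roi,s); g=q[:2]-88*np.array([np.cos(q[2]),np.sin(q[2])]);print(q,np.degrees(q[2]),f,g)
r=render(p,"steel",q,s,4,np.array(roi)); cv2.imwrite("pics/b2.png",cv2.resize(np.hstack([np.dstack([(M*255).astype(np.uint8),r,r]),cv2.resize(p["pixels"][roi[1]:roi[1]+roi[3],roi[0]:roi[0]+roi[2],::-1],None,fx=4,fy=4)]),None,fx=.65,fy=.65))
row((*g,60),np.degrees(q[2])-90,s); row((*g,5.2),np.degrees(q[2])-90,s)
```

```text
[ 467.9  -285.38    0.17] 9.463704819800165 496.94544746213444 [ 381.1  -299.85]
row [-1.8 -1.4 70.3] 0.1 from [ 380.  -301.8  130.3] yaw -80.5 F [ 0.  -1.2  0.4] M [ 0.08 -0.01 -0.  ] op 0.601 t 2.1 dist 70.4
row [ -1.9  -1.4 125.1] 0.1 from [ 380.  -301.8  130.3] yaw -80.5 F [ 0.  -1.2  0.4] M [ 0.08 -0.01 -0.  ] op 0.601 t 2.1 dist 125.2
```

View pics/b2.png

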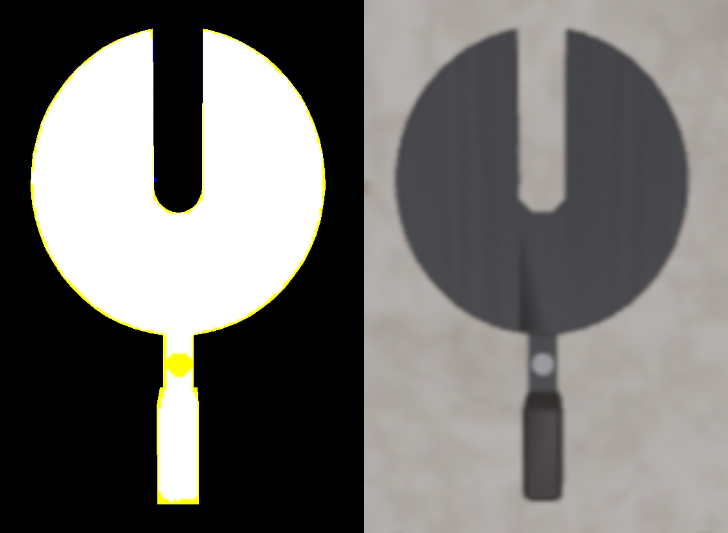

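```bash
python3 -m pendant '[[-1,-1,25,0],[-2,-1.4,50,0],[-2,-1.4,75,0],[-2,-1.4,95,0],[-2,-1.4,110,0],[-2,-1.4,120,0],[-2,-1.4,124,0],[-2,-1.4,124.5,0]]'
python3 -c "
from h import *
row((381.1,-299.85,5.5),-80.5)"
```

```text
t: 3.15
eef_pos: [381.0, -299.9, 5.9]
tcp_rot: [-3.141, -0.001, -1.405]
ft_force: [-0.5, -0.5, 0.1]
opening: 0.602
row [ 0.  -0.1  0.4] 0.0 from [ 381.  -299.9    5.9] yaw -80.5 F [-0.5 -0.5  0.1] M [0.   0.02 0.  ] op 0.602 t 3.15 dist 0.4
```

```bash
python3 -m pendant '[[0,0,0,0],[0,0,0,0],[0,0,0,0],[0,0,0,0],[0,0,0,0]]' 1
python3 -m pendant '[[0,0,-4,0],[0,0,-10,0],[0,0,-20,0],[0,0,-35,0],[0,0,-50,0],[0,0,-65,0],[0,0,-75,0],[0,0,-80,0]]'
python3 - <<'E'
from h import *
s=env.state();p=vision.read_camera("wrist");cv2.imwrite("pics/c1.png",p["pixels"][...,::-1])
p=vision.read_camera("scene");cv2.imwrite("pics/c1s.png",p["pixels"][...,::-1])
row((381.1,-299.85,85),-80.5)
E
```

```text
t: 3.78
eef_pos: [380.9, -299.8, 6.0]
tcp_rot: [-3.141, -0.001, -1.405]
ft_force: [0.9, 0.6, 3.0]
opening: 0.147
t: 4.78
eef_pos: [381.0, -299.9, 86.8]
tcp_rot: [-3.141, -0.001, -1.405]
ft_force: [-0.3, -0.0, -2.5]
opening: 0.145
row [-0.  -0.1  1.4] 0.0 from [ 381.  -299.9   86.4] yaw -80.5 F [-0.1  0.2 -3.2] M [-0.06  0.23  0.06] op 0.145 t 4.88 dist 1.4
```

View pics/c1.png

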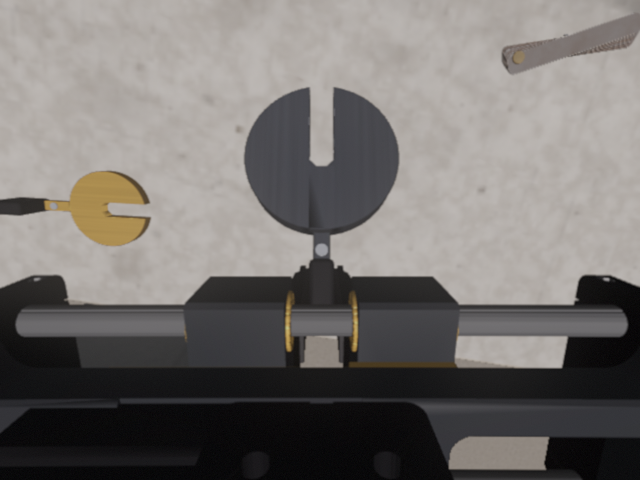

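View pics/c1s.png

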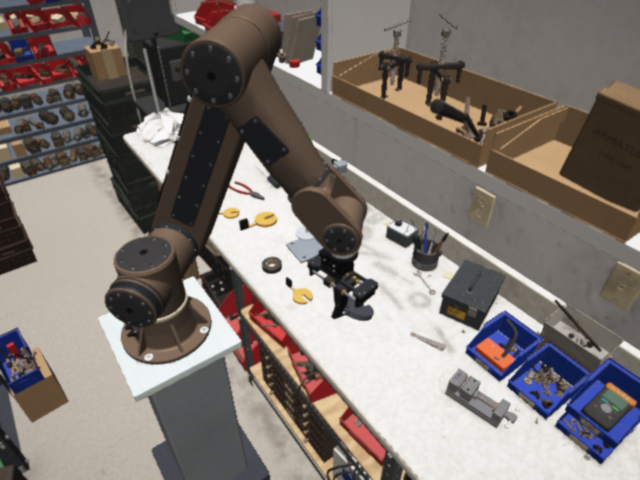

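```bash
cat > fit2.py <<'E'
from fit import *
# held weight: q=(dx,dy,dz of grip centre vs grasp point in weight axes (x fwd,y left,z up), pitch(+ = disc down), roll, dyaw)
def heldpoints(kind,q,s,sign):
    P=polys(kind,0,0,0); dx,dy,dz,pit,rol,yw=q
    R0=Rn.from_euler("xyz",s["tcp_rot"]).as_matrix()
    # weight axes in tool: with yaw=psi-90 (sign=+1): wx=-tool y, wy=+tool x ; sign=-1: wx=+tool y, wy=-tool x ; wz=-tool z
    A=np.array([[0,sign,0],[-sign,0,0],[0,0,-1.]])  # columns: wx,wy,wz in tool
    Rp=Rn.from_euler("xyz",[rol,pit,yw]).as_matrix()
    out={}
    for k,v in P.items():
        w=(v-np.array([-88,0,24]))@Rp.T+np.array([dx,dy,dz])
        out[k]=(w@A.T+np.array([0,0,-18.8]))@R0.T+s["eef_pos"]
    return out
def render2(p,kind,q,s,sign,S,roi,ymax):
    P={k:(proj(p,v,s)-roi[:2])*S for k,v in heldpoints(kind,q,s,sign).items()}
    m=np.zeros((roi[3]*S,roi[2]*S),np.uint8)
    f=lambda pts,val:cv2.fillPoly(m,[np.round(pts*16).astype(np.int32)],val,shift=4)
    f(cv2.convexHull(np.r_[P["top"],P["bot"]].astype(np.float32)).reshape(-1,2),255)
    f(P["slot"],0); f(P["arm"],255); return m
def fit2(p,kind,mask,s,roi,sign=1,S=4,free=(0,1,2,3,4,5)):
    x,y,w,h=roi; M=cv2.resize(mask[y:y+h,x:x+w].astype(np.float32),None,fx=S,fy=S,interpolation=cv2.INTER_LINEAR); roi=np.array(roi)
    sc=np.array([1,1,1,.02,.02,.02]); free=list(free)
    def full(v): q=np.zeros(6); q[free]=v; return q*sc
    cost=lambda v:np.abs(cv2.GaussianBlur(render2(p,kind,full(v),s,sign,S,roi,None)/255.,(0,0),S/2)-M).sum()/S/S
    v=np.zeros(len(free))
    for d in (4,2,1,.5):
        r=minimize(cost,v,method="Nelder-Mead",options=dict(initial_simplex=np.r_[[v],v+d*np.eye(len(v))],xatol=.02,fatol=.05,maxiter=600)); v=r.x
    return full(v),r.fun,M
E
python3 - <<'E'
from fit2 import *
np.set_printoptions(precision=3,suppress=True)
s=env.state();p=vision.read_camera("wrist"); gr=p["pixels"].astype(int).mean(-1)
roi=(235,78,175,170)
for fr in ((0,1,3,5),(0,1,2,3,5)):
    q,f,M=fit2(p,"steel",gr<105,s,roi,1,free=fr); print(q,np.degrees(q[3:]),f)
r=render2(p,"steel",q,s,1,4,np.array(roi),None)
cv2.imwrite("pics/c2.png",cv2.resize(np.dstack([(M*255).astype(np.uint8),r,r]),None,fx=.8,fy=.8))
E
```

```text
[-6.538  1.666  0.     0.472  0.    -0.009] [27.024  0.    -0.49 ] 288.2907071916171
[-8.775  0.952 -3.525  0.436  0.     0.   ] [25.004  0.     0.025] 255.03219409165655
```

View pics/c2.png

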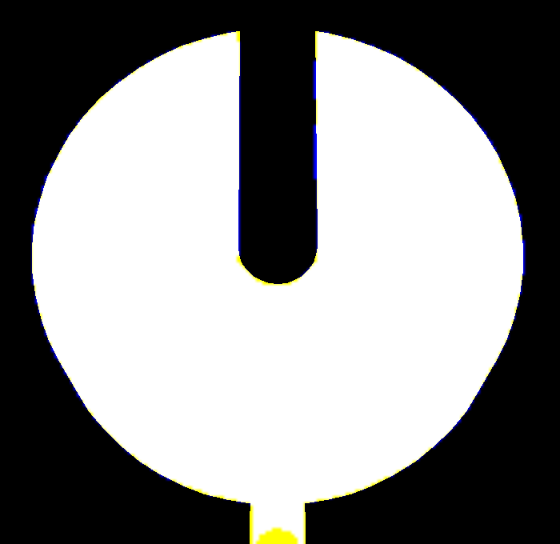

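```bash
python3 -m pendant '[[0,0,0,0],[0,0,0,0],[0,0,0,0],[0,0,0,0]]'
python3 - <<'E'
from fit2 import *
np.set_printoptions(precision=3,suppress=True)
s=env.state();p=vision.read_camera("wrist"); gr=p["pixels"].astype(int).mean(-1)
cv2.imwrite("pics/c3.png",p["pixels"][...,::-1])
roi=(235,78,175,165)
for fr in ((0,1,2,3,5),):
    q,f,M=fit2(p,"steel",gr<105,s,roi,1,free=fr); print(q,np.degrees(q[3:]),f)
row((381,-300,85),-80.5,s)
E
```

```text
t: 5.42
eef_pos: [380.9, -299.7, 85.9]
tcp_rot: [-3.141, -0.0, -1.405]
ft_force: [0.8, -0.4, -4.0]
opening: 0.147
[-10.163   1.019  -5.753   0.411   0.      0.   ] [23.576  0.     0.026] 224.79853296189165
row [ 0.3 -0.1  0.9] 0.0 from [ 380.9 -299.7   85.9] yaw -80.5 F [ 0.8 -0.4 -4. ] M [-0.04  0.22  0.02] op 0.147 t 5.42 dist 0.9
```

View pics/c3.png

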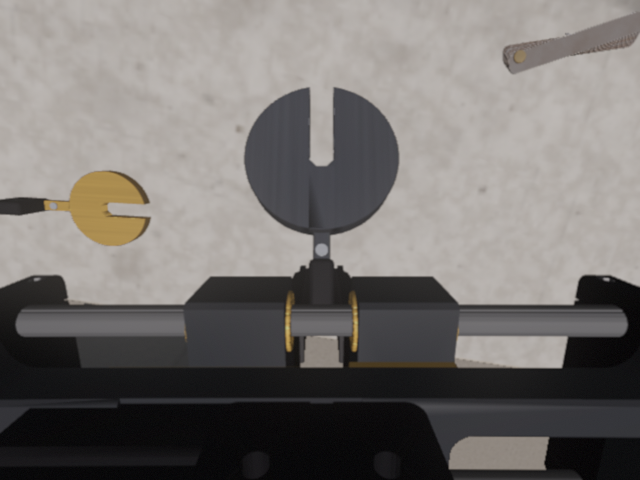

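Holding it at the grip's middle, the disc has sagged about 25° nose-down, though it is stable there. I'll set it down, let the bench level it, and re-grip nearer the disc with a longer squeeze and a slow lift.

```bash
python3 -m pendant '[[0,0,10,0],[0,0,20,0],[0,0,30,0],[0,0,40,0],[0,0,50,0],[0,0,60,0],[0,0,68,0],[0,0,74,0]]'
python3 -m pendant '[[0,0,3,0],[0,0,5.5,0],[0,0,6.2,0],[0,0,6.2,0]]'
python3 -m pendant '[[0,0,0,0],[0,0,0,0],[0,0,0,0]]' 0.6
python3 - <<'E'
from fit import *
np.set_printoptions(precision=2,suppress=True)
s=env.state();p=vision.read_camera("wrist"); im=p["pixels"];cv2.imwrite("pics/d1.png",im[...,::-1])
row((381,-300,6),-80.5,s)
E
```

```text
t: 6.48
eef_pos: [380.9, -299.7, 11.3]
tcp_rot: [-3.141, -0.0, -1.405]
ft_force: [-2.6, -0.3, 0.2]
opening: 0.14
t: 6.98
eef_pos: [381.0, -299.7, 6.7]
tcp_rot: [-3.141, -0.001, -1.405]
ft_force: [-5.3, 4.7, 27.7]
opening: 0.145
t: 7.35
eef_pos: [381.1, -299.7, 6.5]
tcp_rot: [-3.141, -0.001, -1.405]
ft_force: [-0.5, 0.1, -0.3]
opening: 0.379
row [0.2 0.2 0.5] 0.0 from [ 381.1 -299.7    6.5] yaw -80.5 F [-0.5  0.1 -0.3] M [ 0.07  0.02 -0.01] op 0.379 t 7.35 dist 0.6
```

View pics/d1.png

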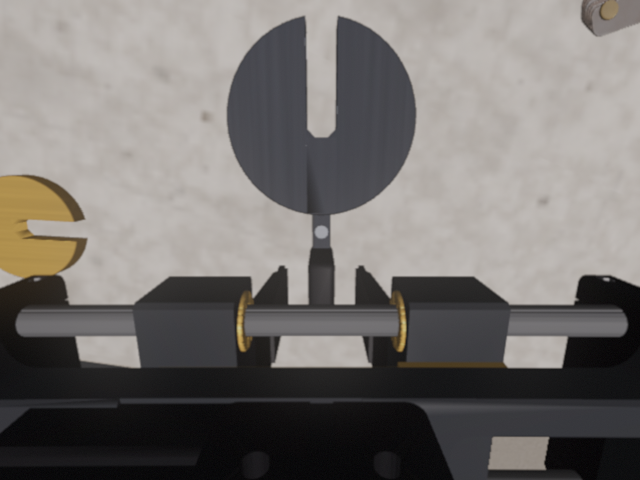

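Run:
```python
from fit import *
np.set_printoptions(precision=2,suppress=True)
s=env.state();p=vision.read_camera("wrist"); gr=p["pixels"].astype(int).mean(-1)
m=gr<105; 
import fit as F
roi=(215,8,215,222)
# ignore grip in render by cropping roi before grip; 
q,f,M=fit(p,"steel",m,(468,-285.5,.165),roi,s); u=np.array([np.cos(q[2]),np.sin(q[2])]);print(q,np.degrees(q[2]),f,"grip",q[:2]-88*u)
g=q[:2]-81*u
row((*g,3.5),np.degrees(q[2])-90,s)
```

```text
[ 464.84 -286.45    0.17] 9.484465547598885 651.4745790566751 grip [ 378.05 -300.95]
row [ 0.7 -3.8  3. ] 0.0 from [ 381.1 -299.7    6.5] yaw -80.5 F [ 0.6 -0.  -0.9] M [ 0.04  0.06 -0.02] op 0.39 t 7.4 dist 4.9
```

```bash
python3 -m pendant '[[0.5,-2,1,0],[0.5,-4,2.5,0],[0.5,-4,2.5,0]]'
python3 -m pendant '[[0,0,0,0],[0,0,0,0],[0,0,0,0],[0,0,0,0],[0,0,0,0],[0,0,0,0],[0,0,0,0],[0,0,0,0]]' 1
python3 -m pendant '[[0,0,-2,0],[0,0,-4,0],[0,0,-7,0],[0,0,-10,0],[0,0,-14,0],[0,0,-18,0],[0,0,-22,0],[0,0,-25,0]]'
python3 - <<'E'
from fit2 import *
np.set_printoptions(precision=3,suppress=True)
s=env.state();p=vision.read_camera("wrist"); gr=p["pixels"].astype(int).mean(-1)
cv2.imwrite("pics/e1.png",p["pixels"][...,::-1])
row((381,-300,85),-80.5,s)
E
```

```text
t: 7.82
eef_pos: [385.2, -299.5, 3.8]
tcp_rot: [-3.141, -0.001, -1.405]
ft_force: [-0.1, -0.5, -0.0]
opening: 0.401
t: 8.82
eef_pos: [385.2, -299.4, 3.8]
tcp_rot: [-3.141, -0.001, -1.404]
ft_force: [-0.6, 0.3, 1.3]
opening: 0.142
t: 9.82
eef_pos: [385.2, -299.4, 29.2]
tcp_rot: [-3.141, -0.001, -1.405]
ft_force: [0.1, 0.6, -3.9]
opening: 0.144
row [ -0.1   4.2 -55.8] 0.0 from [ 385.2 -299.4   29.2] yaw -80.5 F [ 0.1  0.6 -3.9] M [-0.02  0.35  0.02] op 0.144 t 9.82 dist 56.0
```

View pics/e1.png

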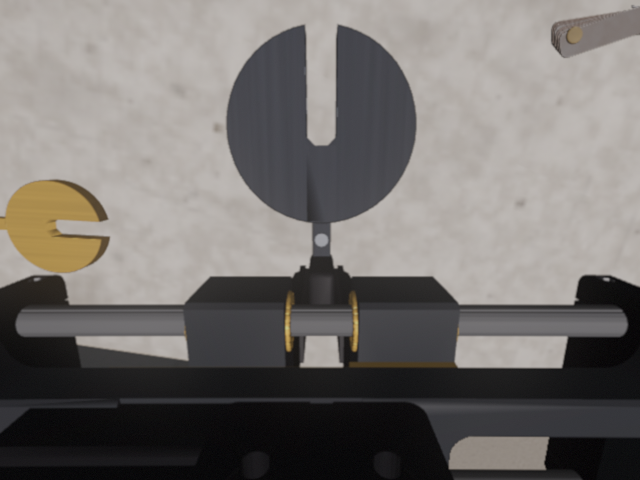

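The disc now stays level: its width is 188 px, as it was on the bench. From here I move gently. Next I raise it and measure how it sits in the hand.

```bash
python3 -m pendant '[[0,0,-3,0],[0,0,-8,0],[0,0,-15,0],[0,0,-24,0],[0,0,-34,0],[0,0,-44,0],[0,0,-54,0],[0,0,-64,0]]'
python3 -m pendant '[[0,0,-9,0],[0,0,-16,0],[0,0,-20,0],[0,0,-22,0],[0,0,-22,0]]'
python3 - <<'E'
from fit2 import *
np.set_printoptions(precision=3,suppress=True)
s=env.state();p=vision.read_camera("wrist"); gr=p["pixels"].astype(int).mean(-1)
cv2.imwrite("pics/e2.png",p["pixels"][...,::-1])
roi=(215,10,215,222)
for fr in ((0,1,3,5),(0,1,2,3,5)):
    q,f,M=fit2(p,"steel",gr<105,s,roi,1,free=fr); print(q,np.degrees(q[3:]),f)
r=render2(p,"steel",q,s,1,4,np.array(roi),None)
cv2.imwrite("pics/e3.png",cv2.resize(np.dstack([(M*255).astype(np.uint8),r,r]),None,fx=.7,fy=.7))
W=heldpoints("steel",q,s,1); c=W["top"].mean(0);print("disc top centre",c,"bot",W["bot"].mean(0), "slot dir deg",np.degrees(np.arctan2(*(W["slot"][-2:].mean(0)-c)[[1,0]])))
row((385,-300,115),-80.5,s)
E
```

```text
t: 10.88
eef_pos: [385.2, -299.4, 94.2]
tcp_rot: [-3.141, -0.002, -1.404]
ft_force: [-0.7, -0.2, -4.0]
opening: 0.143
t: 11.5
eef_pos: [385.1, -299.4, 116.0]
tcp_rot: [-3.141, -0.001, -1.404]
ft_force: [0.3, 0.3, -2.8]
opening: 0.141
[-8.831  1.405  0.     0.096  0.    -0.006] [ 5.501  0.    -0.34 ] 266.8717061333255
[-8.233  0.962  2.209  0.117  0.    -0.001] [ 6.708  0.    -0.039] 291.0401024578891
disc top centre [ 462.645 -287.253  120.886] bot [ 460.591 -287.624  103.007] slot dir deg 9.561625414670544
row [0.6 0.2 1. ] 0.0 from [ 385.1 -299.4  116. ] yaw -80.5 F [ 0.3  0.3 -2.8] M [-0.05  0.24 -0.01] op 0.141 t 11.5 dist 1.2
```

View pics/e2.png

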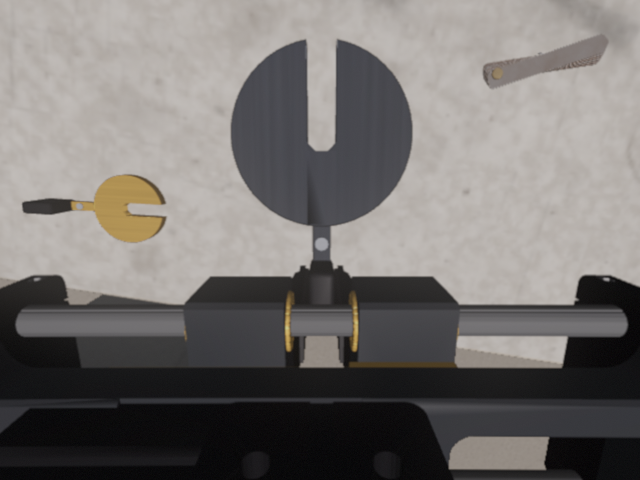

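View pics/e3.png

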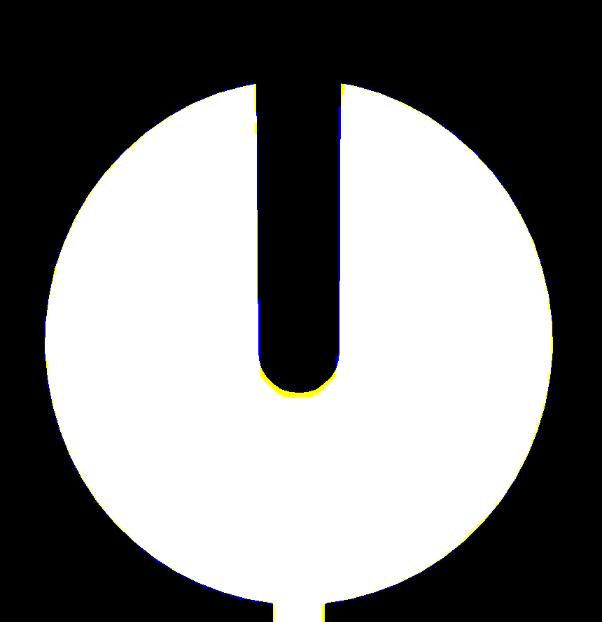

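Run:
```python
from h import *
for f in (.08,.25,.5,.75,.92,1):
    row((385+52*f,-299.4+219.4*f,116),-80.5+50.5*f)
```

```text
row [-16.6  -6.9  -0. ] -4.0 from [ 385.1 -299.4  116. ] yaw -80.5 F [-0.3  1.  -4.3] M [-0.    0.28  0.01] op 0.144 t 11.55 dist 18.0
row [-51.9 -21.8  -0.1] -12.6 from [ 385.1 -299.4  116. ] yaw -80.5 F [-0.3  1.  -4.3] M [-0.    0.28  0.01] op 0.144 t 11.55 dist 56.3
row [-1.038e+02 -4.370e+01 -1.000e-01] -25.2 from [ 385.1 -299.4  116. ] yaw -80.5 F [-0.3  1.  -4.3] M [-0.    0.28  0.01] op 0.144 t 11.55 dist 112.7
row [-155.8  -65.6   -0.2] -37.8 from [ 385.1 -299.4  116. ] yaw -80.5 F [-0.3  1.  -4.3] M [-0.    0.28  0.01] op 0.144 t 11.55 dist 169.0
row [-191.1  -80.5   -0.2] -46.4 from [ 385.1 -299.4  116. ] yaw -80.5 F [-0.3  1.  -4.3] M [-0.    0.28  0.01] op 0.144 t 11.55 dist 207.4
row [-2.077e+02 -8.750e+01 -2.000e-01] -50.5 from [ 385.1 -299.4  116. ] yaw -80.5 F [-0.3  1.  -4.3] M [-0.    0.28  0.01] op 0.144 t 11.55 dist 225.4
```

```bash
python3 -m pendant '[[-4,-2,0,-1],[-12,-5,0,-3],[-25,-10,0,-6],[-40,-17,0,-10],[-57,-24,0,-14],[-74,-31,0,-18],[-91,-38,0,-22],[-108,-45,0,-26]]'
python3 - <<'E'
from h import *
row((437,-80,116),-30)
E
```

```text
t: 12.55
eef_pos: [411.8, -184.0, 115.9]
tcp_rot: [-3.141, -0.001, -0.946]
ft_force: [0.7, -0.2, -3.2]
opening: 0.145
row [-69.6 -81.3  -0.2] -24.2 from [ 411.8 -184.   115.9] yaw -54.2 F [ 0.7 -0.2 -3.2] M [-0.21  0.14 -0.01] op 0.145 t 12.55 dist 107.1
```

```bash
python3 -m pendant '[[-11,-13,0,-4],[-23,-27,0,-8],[-35,-41,0,-12],[-47,-54,0,-16],[-56,-66,0,-19.5],[-64,-74,0,-22],[-68,-79,0,-23.7],[-70,-81,0,-24.2]]'
python3 - <<'E'
from h import *
s=env.state();p=vision.read_camera("wrist");cv2.imwrite("pics/g1.png",p["pixels"][...,::-1])
p=vision.read_camera("top");cv2.imwrite("pics/g1t.png",cv2.resize(p["pixels"][120:320,200:460,::-1],None,fx=3,fy=3))
row((437,-80,116),-30)
E
```

```text
t: 13.55
eef_pos: [436.7, -79.7, 115.8]
tcp_rot: [3.141, -0.002, -0.522]
ft_force: [0.1, 0.2, -3.6]
opening: 0.146
row [ 0.4 -0.1 -0.2] 0.0 from [436.6 -79.9 115.8] yaw -30.0 F [ 0.  -0.3 -4.1] M [-0.25  0.05  0.04] op 0.144 t 13.65 dist 0.5
```

View pics/g1.png

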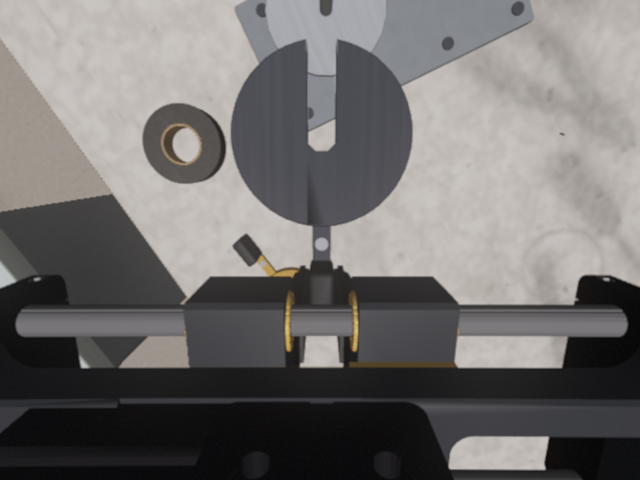

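View pics/g1t.png

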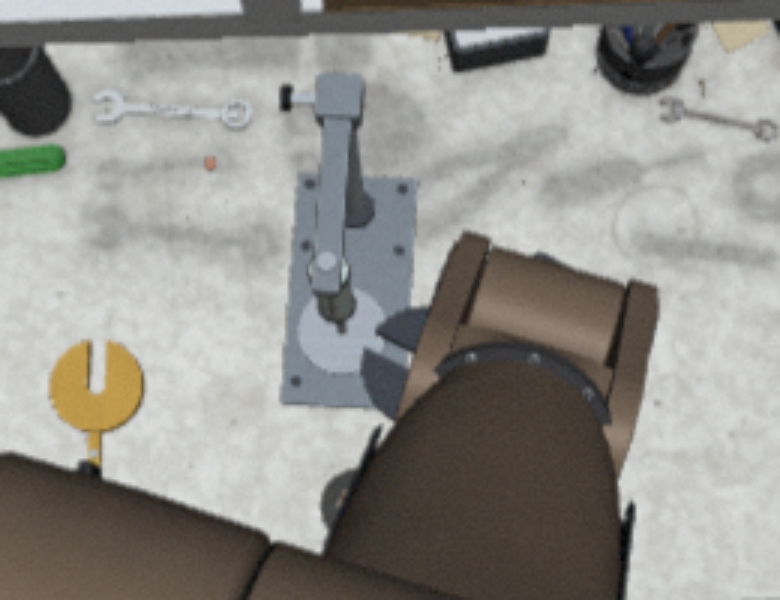

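Run:
```python
import cv2
a=cv2.imread("pics/g1.png")[0:140,225:425]; cv2.imwrite("pics/g2.png",cv2.resize(a,None,fx=4,fy=4,interpolation=cv2.INTER_CUBIC))
```

```text
(no output)
```

View pics/g2.png

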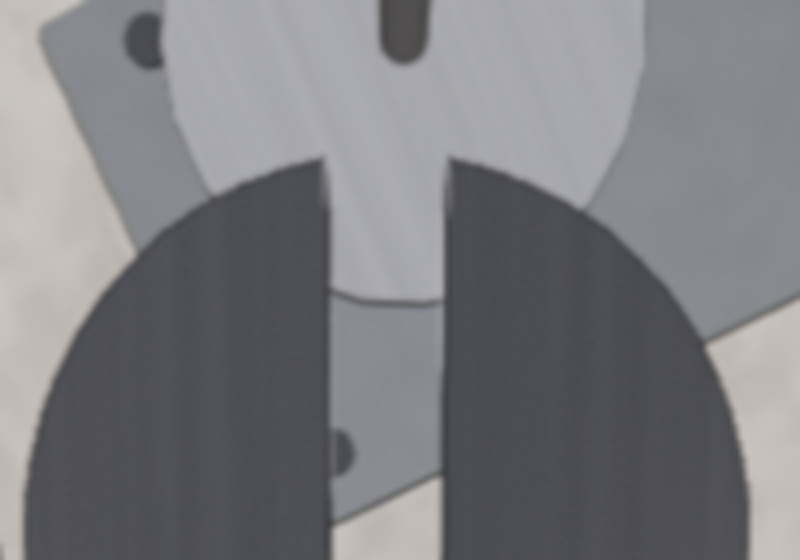

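Run:
```python
from h import *
from scipy.optimize import least_squares
np.set_printoptions(precision=2,suppress=True)
s=env.state();p=vision.read_camera("wrist")
z=np.array([(163,40),(167,85),(180,135),(208,193),(340,294),(380,301),(430,301),(443,298),(643,50),(632,110),(605,180),(587,207)])/4+[225,0]
X=onplane(p,z,75,s)[:,:2]
r=least_squares(lambda v:np.hypot(*(X-v).T)-38,[514,53]);print("pan r38",r.x,r.fun)
r3=least_squares(lambda v:np.hypot(*(X-v[:2]).T)-v[2],[514,53,38]);print("free",r3.x,r3.fun)
print("stem base",onplane(p,np.array([(404,41),(404,64)])/4+[225,0],75,s))
t=vision.read_camera("top"); d=np.array([1,0,0])
print("top stem", onplane(t,[(314.2,229.9)],75))
```

```text
pan r38 [517.33  54.35] [-0.34 -0.15  0.    0.18  0.08 -0.09  0.   -0.13 -0.24 -0.28  0.13  0.13]
free [517.2   54.15  37.81] [-0.16 -0.01  0.09  0.22  0.03 -0.14 -0.05 -0.18 -0.05 -0.14  0.2   0.18]
stem base [[517.26  53.93  75.  ]
 [515.68  51.18  75.  ]]
top stem [[516.07  52.86  75.  ]]
```

```bash
python3 -m pendant '[[1,-3,0,0],[2,-8,0,0],[2,-15,0,0],[2,-22,0,0],[2,-29,0,0],[2,-35,0,0],[2,-39,0,0],[2,-40,0,0]]'
python3 - <<'E'
from h import *
s=env.state();p=vision.read_camera("wrist");cv2.imwrite("pics/h1.png",p["pixels"][...,::-1])
u=np.array([.5,.866]);l=np.array([.866,-.5]);d=np.array([517.2,54.2])-s["eef_pos"][:2];print("fwd",d@u-80,"lat",d@l)
row((437,-80,116),-30)
E
```

```text
t: 14.75
eef_pos: [458.4, -46.3, 115.8]
tcp_rot: [3.141, -0.002, -0.524]
ft_force: [0.1, 0.2, -2.8]
opening: 0.141
fwd 36.439534234920814 lat 0.6694673838871736
row [-1.7 39.8 -0.2] -0.0 from [458.4 -46.4 115.8] yaw -30.0 F [-0.2 -0.1 -3.2] M [-0.25  0.1  -0.03] op 0.143 t 14.8 dist 39.9
```

View pics/h1.png

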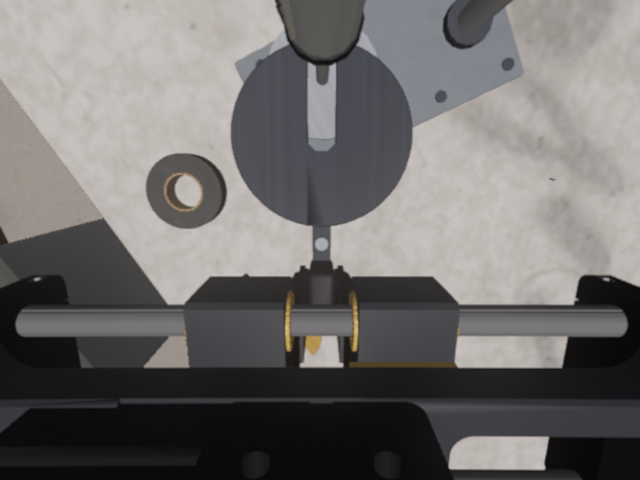

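Wrist view: the stem is in the slot, centred at (322,75) between the slot walls (308 to 336). I'll continue inward.

```bash
python3 -m pendant '[[0,-4,0,0],[0,-10,0,0],[0,-16,0,0],[0,-22,0,0],[0,-28,0,0],[0,-33,0,0],[0,-36,0,0],[0,-36.5,0,0]]'
python3 - <<'E'
from h import *
s=env.state();p=vision.read_camera("wrist");cv2.imwrite("pics/h2.png",p["pixels"][...,::-1])
p=vision.read_camera("scene");cv2.imwrite("pics/h2s.png",cv2.resize(p["pixels"][160:320,240:400,::-1],None,fx=3.6,fy=3.6))
u=np.array([.5,.866]);l=np.array([.866,-.5]);d=np.array([517.2,54.2])-s["eef_pos"][:2];print("fwd",d@u-80,"lat",d@l)
row((437,-80,116),-30)
E
```

```text
t: 15.8
eef_pos: [476.7, -14.6, 115.7]
tcp_rot: [3.141, -0.001, -0.524]
ft_force: [-0.3, 0.6, -3.1]
opening: 0.146
fwd -0.15525632480797924 lat 0.6943704991912298
row [-1.6 76.3 -0.2] -0.0 from [476.6 -14.8 115.7] yaw -30.0 F [-1.2 -0.7 -3.7] M [-0.21  0.04 -0.01] op 0.147 t 15.9 dist 76.3
```

View pics/h2.png

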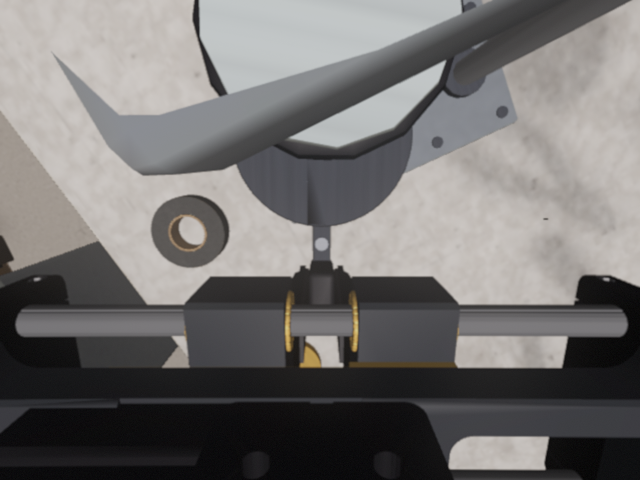

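View pics/h2s.png

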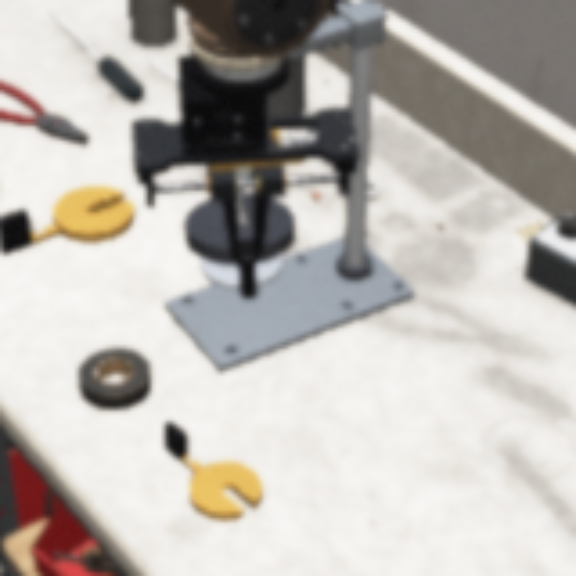

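```bash
python3 -m pendant '[[0,0,2,0],[0,0,6,0],[0,0,10,0],[0,0,14,0],[0,0,18,0],[0,0,21,0],[0,0,23,0],[0,0,24,0]]'
python3 -m pendant '[[0,0,1,0],[0,0,3,0],[0,0,5,0],[0,0,7,0],[0,0,9,0],[0,0,10.5,0],[0,0,11.5,0],[0,0,12,0]]'
python3 - <<'E'
from h import *
p=vision.read_camera("scene");cv2.imwrite("pics/i1s.png",cv2.resize(p["pixels"][180:300,260:380,::-1],None,fx=4.8,fy=4.8))
for i in range(3): row((476.6,-14.6,73),-30); vision.read_camera("scene")
E
```

```text
t: 16.9
eef_pos: [476.6, -14.8, 91.6]
tcp_rot: [3.141, -0.001, -0.524]
ft_force: [-0.1, 0.0, -3.3]
opening: 0.143
t: 17.9
eef_pos: [476.7, -14.9, 79.7]
tcp_rot: [3.141, -0.002, -0.524]
ft_force: [-1.2, -1.9, 1.3]
opening: 0.145
row [-0.2 -0.2  6.6] -0.0 from [476.7 -14.9  79.6] yaw -30.0 F [-1.2 -2.   2.8] M [-0.15  0.04 -0.01] op 0.15 t 17.95 dist 6.6
row [-0.2 -0.2  6.7] -0.0 from [476.7 -14.8  79.7] yaw -30.0 F [-1.2 -2.   1.7] M [-0.18  0.01 -0.05] op 0.144 t 18.0 dist 6.7
row [-0.2 -0.2  6.7] -0.0 from [476.7 -14.8  79.7] yaw -30.0 F [-1.6 -2.5  2.5] M [-0.15 -0.02  0.01] op 0.144 t 18.05 dist 6.7
```

View pics/i1s.png

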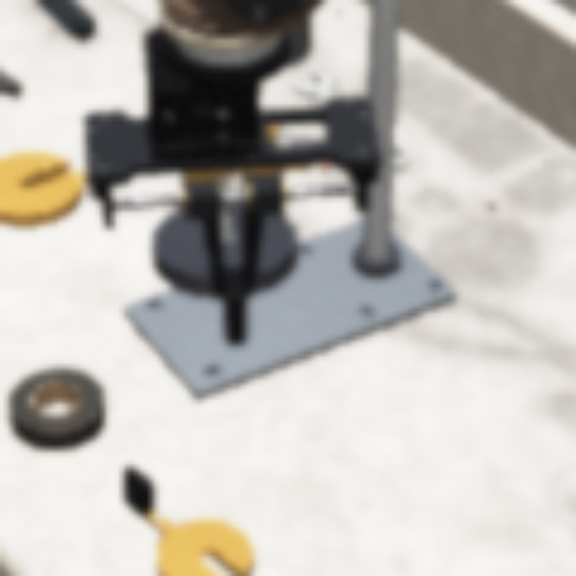

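```bash
python3 -m pendant '[[0,0,1,0],[0,0,2,0],[0,0,3,0],[0,0,4,0],[0,0,5,0],[0,0,5,0]]'
python3 -c "
from h import *
row((476.6,-14.6,73),-30)"
python3 -m pendant '[[0,0,1,0],[0,0,2,0],[0,0,3,0],[0,0,4,0],[0,0,4,0]]'
python3 - <<'E'
from h import *
p=vision.read_camera("scene");cv2.imwrite("pics/i2s.png",cv2.resize(p["pixels"][180:300,260:380,::-1],None,fx=4.8,fy=4.8))
for i in range(3): row((476.6,-14.6,73),-30); vision.read_camera("scene")
E
```

```text
t: 18.85
eef_pos: [476.7, -14.8, 74.6]
tcp_rot: [3.141, -0.001, -0.524]
ft_force: [-0.6, -2.3, 1.4]
opening: 0.144
row [-0.2 -0.2  1.6] -0.0 from [476.7 -14.8  74.6] yaw -30.0 F [-0.6 -2.3  1.4] M [-0.16  0.04 -0.04] op 0.144 t 18.85 dist 1.6
t: 19.48
eef_pos: [476.6, -14.9, 70.5]
tcp_rot: [3.141, -0.001, -0.524]
ft_force: [-0.9, -1.7, 1.9]
opening: 0.144
row [-0.1 -0.2 -2.4] -0.0 from [476.6 -14.8  70.6] yaw -30.0 F [-0.9 -2.1  2.2] M [-0.31  0.09 -0.02] op 0.149 t 19.52 dist 2.4
row [-0.2 -0.2 -2.4] -0.0 from [476.7 -14.9  70.6] yaw -30.0 F [-0.8 -2.1  2.4] M [-0.23  0.06 -0.04] op 0.144 t 19.57 dist 2.4
row [-0.2 -0.2 -2.4] -0.0 from [476.7 -14.9  70.6] yaw -30.0 F [-1.3 -2.9  2.6] M [-0.29  0.07 -0.06] op 0.146 t 19.62 dist 2.4
```

View pics/i2s.png

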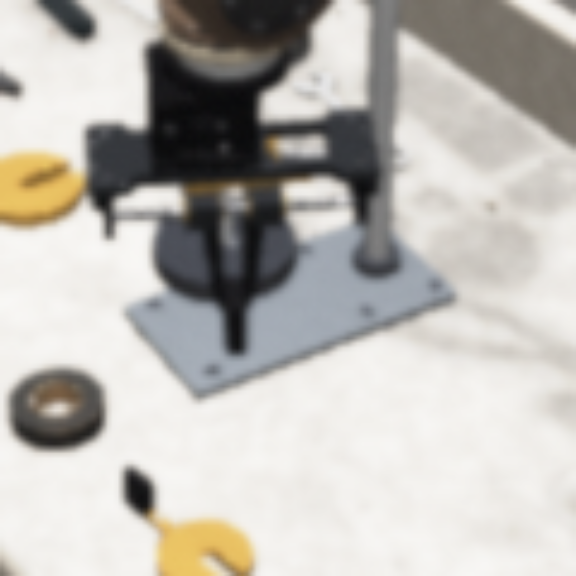

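```bash
python3 -m pendant '[[0,0,0.7,0],[0,0,1.5,0],[0,0,2,0],[0,0,2,0]]'
python3 -c "
from h import *
row((476.6,-14.6,73),-30)"
python3 -m pendant '[[0,0,-0.8,0],[0,0,-1.6,0],[0,0,-2.4,0],[0,0,-3,0],[0,0,-3,0]]'
python3 - <<'E'
from h import *
for i in range(3): row((476.6,-14.6,73),-30); vision.read_camera("scene")
E
```

```text
t: 20.18
eef_pos: [476.7, -14.9, 68.6]
tcp_rot: [3.141, -0.001, -0.524]
ft_force: [-1.2, -2.6, 3.0]
opening: 0.142
row [-0.2 -0.2 -4.4] -0.0 from [476.7 -14.9  68.6] yaw -30.0 F [-1.2 -2.6  3. ] M [-0.29  0.13 -0.  ] op 0.142 t 20.18 dist 4.4
t: 20.8
eef_pos: [476.7, -14.8, 71.6]
tcp_rot: [3.141, -0.002, -0.524]
ft_force: [-0.5, -2.3, 1.7]
opening: 0.143
row [-0.2 -0.1 -1.4] -0.0 from [476.7 -14.8  71.6] yaw -30.0 F [-0.5 -2.3  1.7] M [-0.06  0.04  0.04] op 0.143 t 20.8 dist 1.4
row [-0.2 -0.1 -1.4] -0.0 from [476.7 -14.8  71.6] yaw -30.0 F [-1.2 -1.7  2. ] M [-0.12 -0.02 -0.01] op 0.145 t 20.85 dist 1.4
row [-0.2 -0.1 -1.4] -0.0 from [476.7 -14.8  71.6] yaw -30.0 F [-0.9 -1.   1.7] M [-0.09 -0.1   0.04] op 0.147 t 20.9 dist 1.4
```

```bash
python3 -m pendant '[[0,0,-0.8,0],[0,0,-1.6,0],[0,0,-2.3,0],[0,0,-2.3,0]]'
python3 -c "
from h import *
for i in range(3): row((476.6,-14.6,73),-30); vision.read_camera('scene')"
python3 -m pendant '[[0,0,0,0],[0,0,0,0]]' 0.75
python3 - <<'E'
from h import *
for i in range(3): row((476.6,-14.6,73),-30); vision.read_camera("scene")
p=vision.read_camera("scene");cv2.imwrite("pics/i3s.png",cv2.resize(p["pixels"][180:300,260:380,::-1],None,fx=4.8,fy=4.8))
p=vision.read_camera("wrist");cv2.imwrite("pics/i3w.png",p["pixels"][...,::-1])
E
```

```text
t: 21.45
eef_pos: [476.7, -14.8, 73.9]
tcp_rot: [3.141, -0.002, -0.524]
ft_force: [-0.1, 0.0, -0.1]
opening: 0.143
row [-0.2 -0.1  0.9] -0.0 from [476.7 -14.8  73.9] yaw -30.0 F [-0.1  0.  -0.1] M [ 0.14 -0.14 -0.03] op 0.143 t 21.45 dist 1.0
row [-0.2 -0.1  0.9] -0.0 from [476.7 -14.8  73.9] yaw -30.0 F [0.2 0.1 0.6] M [ 0.12 -0.21 -0.05] op 0.142 t 21.5 dist 0.9
row [-0.2 -0.1  0.9] -0.0 from [476.7 -14.8  73.9] yaw -30.0 F [0.4 0.3 0.5] M [ 0.2  -0.21  0.07] op 0.143 t 21.55 dist 0.9
t: 21.85
eef_pos: [476.6, -14.8, 73.9]
tcp_rot: [3.141, -0.001, -0.524]
ft_force: [0.5, -0.6, -0.0]
opening: 0.244
row [-0.1 -0.1  0.9] -0.0 from [476.6 -14.8  73.9] yaw -30.0 F [ 0.5 -0.6 -0. ] M [-0.08 -0.07 -0.02] op 0.244 t 21.85 dist 0.9
row [-0.1 -0.1  0.9] -0.0 from [476.7 -14.8  73.9] yaw -30.0 F [-0.1 -0.6 -0.2] M [-0.03 -0.06 -0.02] op 0.247 t 21.9 dist 0.9
row [-0.2 -0.1  0.9] -0.0 from [476.7 -14.8  73.9] yaw -30.0 F [ 0.5 -0.4  0.8] M [-0.03 -0.05 -0.  ] op 0.246 t 21.95 dist 0.9
```

View pics/i3s.png

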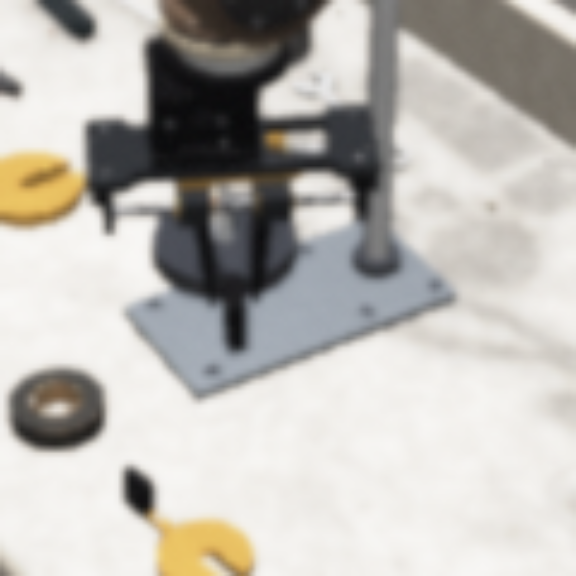

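View pics/i3w.png

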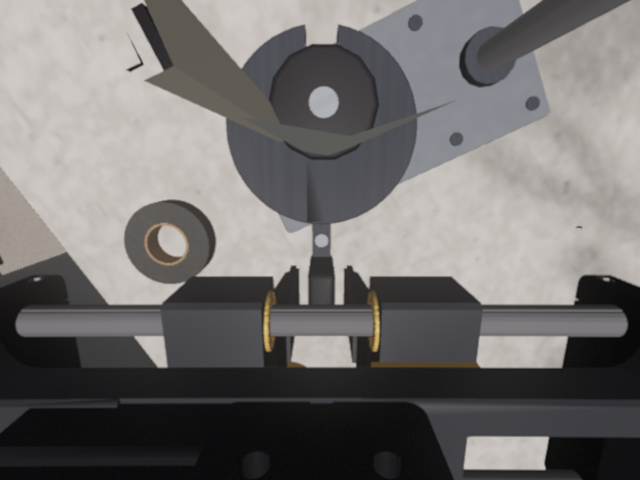

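```bash
python3 -m pendant '[[0,0,-4,0],[0,2,-12,0],[0,6,-20,0],[0,14,-28,0],[0,26,-35,0],[0,40,-40,0],[0,54,-42,0],[0,60,-42,0]]' 0.7
python3 - <<'E'
from h import *
s=env.state();p=vision.read_camera("wrist");cv2.imwrite("pics/j1.png",p["pixels"][...,::-1])
row((517,54,116),-30)
E
```

```text
t: 23.1
eef_pos: [446.1, -67.6, 116.0]
tcp_rot: [3.141, -0.002, -0.525]
ft_force: [0.1, -0.4, 0.2]
opening: 0.3
row [   0.4 -140.9   -0.3] -0.1 from [446.  -67.7 115.8] yaw -30.1 F [ 0.3 -0.5  0. ] M [-0.02 -0.11  0.02] op 0.301 t 23.15 dist 140.9
```

View pics/j1.png

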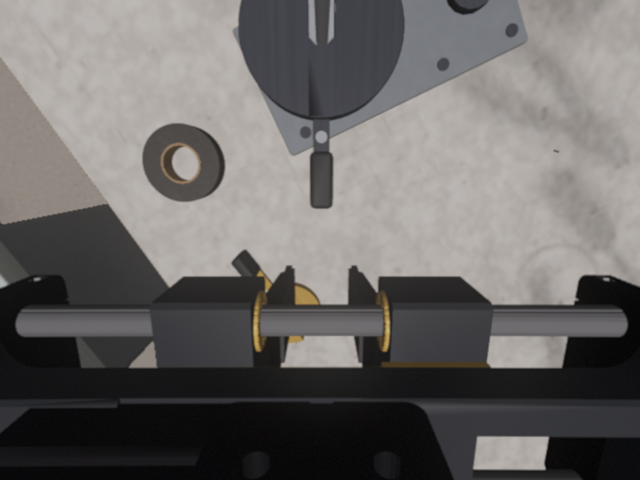

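Run:
```python
from fit import *
np.set_printoptions(precision=2,suppress=True)
a=cv2.imread("pics/j1.png")[0:130,230:420]; cv2.imwrite("pics/j2.png",cv2.resize(a,None,fx=4,fy=4,interpolation=cv2.INTER_CUBIC))
s=env.state();p=vision.read_camera("wrist"); gr=p["pixels"].astype(int).mean(-1)
m=gr<105
roi=(225,42,190,170)
# pose fit with z0 fixed, several pan heights
for z0 in (67,69.3,71):
    def polysz(kind,x,y,psi,z=z0,_p=polys): return _p(kind,x,y,psi,z)
    import fit as F
    F.polys,old=polysz,F.polys
    q,f,M=F.fit(p,"steel",m,(517,54,np.pi/3),roi,s); F.polys=old
    u=np.array([np.cos(q[2]),np.sin(q[2])]);print(z0,q,np.degrees(q[2]),f,"off stem",(q[:2]-[517.2,54.2])@u)
```

```text
67 [517.08  54.53   1.04] 59.729533726095305 453.300182747368 off stem 0.22460236746896164
69.3 [517.    54.58   1.04] 59.74738986932467 454.7784692784845 off stem 0.22939158184572914
71 [516.92  54.42   1.04] 59.76703366605598 472.208215452009 off stem 0.04852297030204908
```

View pics/j2.png

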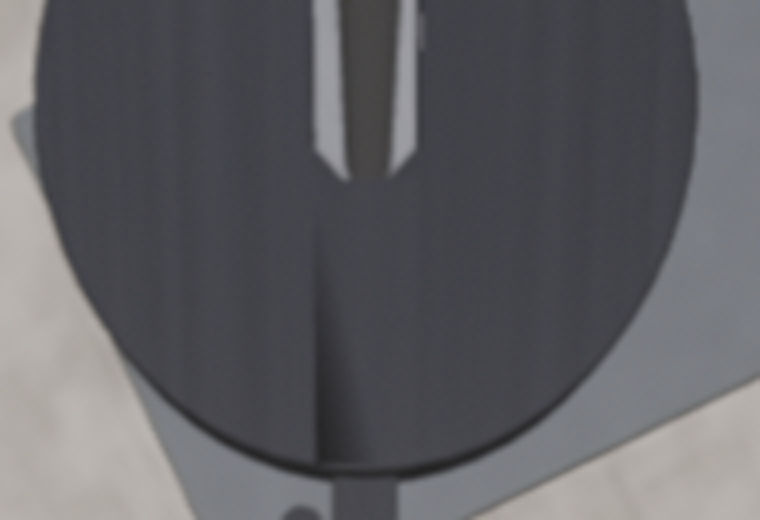

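Run:
```python
from h import *
row((415,-80,170),52)
```

```text
row [-20.6  26.7 -54.2] -82.1 from [446.3 -67.3 115.8] yaw -30.1 F [0.5 0.4 0.3] M [-0.02 -0.07  0.02] op 0.299 t 23.2 dist 63.9
```

```bash
python3 -m pendant '[[-2,3,-7,-10],[-5,7,-14,-20],[-8,10,-21,-30],[-10,13,-28,-40],[-13,17,-35,-50],[-16,20,-42,-60],[-18,24,-49,-70],[-21,27,-54,-80]]' 0.4
python3 - <<'E'
from h import *
row((415,100,170),88);row((560,277,135),88)
E
```

```text
t: 24.2
eef_pos: [414.6, -79.9, 169.8]
tcp_rot: [3.14, 0.0, 0.877]
ft_force: [-0.8, 0.2, 1.0]
opening: 0.599
row [ 138.6 -114.7   -0.3] -37.7 from [414.6 -79.9 169.8] yaw 50.3 F [-0.8  0.2  1. ] M [ 0.01 -0.13  0.02] op 0.599 t 24.2 dist 179.9
row [ 367.5 -116.4   34.6] -37.7 from [414.6 -79.9 169.8] yaw 50.3 F [-0.8  0.2  1. ] M [ 0.01 -0.13  0.02] op 0.599 t 24.2 dist 387.0
```

```bash
python3 -m pendant '[[10,-8,0,-10],[30,-25,0,-20],[60,-50,0,-30],[95,-79,0,-37.7],[139,-115,0,-37.7],[185,-115,5,-37.7],[230,-115,10,-37.7],[270,-115,15,-37.7]]'
python3 - <<'E'
from h import *
row((560,277,135),88)
E
```

```text
t: 25.2
eef_pos: [499.4, 203.1, 154.1]
tcp_rot: [3.141, 0.001, 1.536]
ft_force: [0.4, -0.9, 0.2]
opening: 0.6
row [76.  58.  19.1] 0.0 from [499.4 203.1 154.1] yaw 88.0 F [ 0.4 -0.9  0.2] M [ 0.07 -0.12  0.02] op 0.6 t 25.2 dist 97.5
```

```bash
python3 -m pendant '[[25,19,5,0],[50,39,12,0],[70,54,17,0],[76,58,19,0],[76,58,19,0]]'
python3 - <<'E'
from h import *
s=env.state();p=vision.read_camera("wrist");cv2.imwrite("pics/k1.png",p["pixels"][...,::-1])
row((560,277,135),88)
E
```

```text
t: 25.82
eef_pos: [559.6, 276.9, 134.6]
tcp_rot: [-3.141, 0.001, 1.537]
ft_force: [0.1, -0.6, 0.9]
opening: 0.597
row [ 0.4  0.5 -0.1] 0.0 from [559.5 276.6 134.9] yaw 88.0 F [-0.6  0.2 -0.7] M [ 0.09 -0.19  0.03] op 0.601 t 25.88 dist 0.7
```

View pics/k1.png

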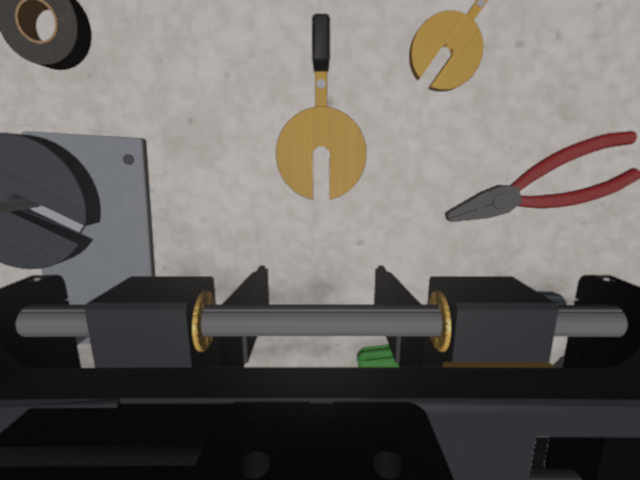

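Wrist view: the big brass disc is at (321,152), 90 px wide (about 84 mm), with its grip at (321,42). The look-alike at (447,50) is smaller.

Run:
```python
from fit import *
np.set_printoptions(precision=2,suppress=True)
s=env.state();p=vision.read_camera("wrist"); im=p["pixels"].astype(int);gr=im.mean(-1)
m=((im[...,0]-im[...,2])>45)|(gr<85)
roi=(262,5,120,205)
q,f,M=fit(p,"brass",m,(488,277,-.04),roi,s); u=np.array([np.cos(q[2]),np.sin(q[2])]);g=q[:2]-81*u
print(q,np.degrees(q[2]),f,g)
r=render(p,"brass",q,s,4,np.array(roi)); cv2.imwrite("pics/k2.png",cv2.resize(np.dstack([(M*255).astype(np.uint8),r,r]),None,fx=.7,fy=.7))
row((*g,60),np.degrees(q[2])+90,s);row((*g,4),np.degrees(q[2])+90,s)
```

```text
[488.61 278.21  -0.04] -2.1911726292733062 427.8701411314542 [407.67 281.31]
row [  -0.4 -151.9   75. ] 0.2 from [559.5 276.6 134.9] yaw 88.0 F [-0.6  0.2 -0.7] M [ 0.09 -0.19  0.03] op 0.601 t 25.88 dist 169.4
row [  -0.3 -151.9  131. ] 0.2 from [559.5 276.6 134.9] yaw 88.0 F [-0.6  0.2 -0.7] M [ 0.09 -0.19  0.03] op 0.601 t 25.88 dist 200.5
```

View pics/k2.png

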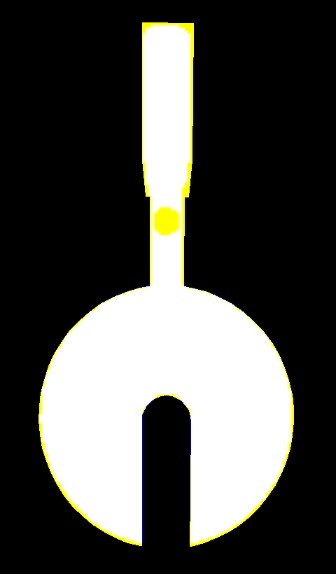

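```bash
python3 -m pendant '[[0,-30,5,0],[0,-75,20,0],[0,-115,35,0],[0,-140,50,0],[0,-150,62,0],[-0.4,-152,75,0],[-0.4,-152,75,0]]'
python3 -c "
from h import *
row((407.7,281.3,4),87.8)"
```

```text
t: 26.8
eef_pos: [407.6, 280.8, 59.7]
tcp_rot: [-3.141, 0.002, 1.536]
ft_force: [-0.3, 0.3, 0.4]
opening: 0.599
row [ 0.6  0.1 55.7] 0.2 from [407.6 280.8  59.7] yaw 88.0 F [-0.3  0.3  0.4] M [ 0.1  -0.15 -0.03] op 0.599 t 26.8 dist 55.8
```

```bash
python3 -m pendant '[[0.3,0,14,0],[0.6,0,28,0],[0.6,0,40,0],[0.6,0,50,0],[0.6,0,54,0],[0.6,0,55.7,0],[0.6,0,55.7,0]]'
python3 -c "
from h import *
row((407.7,281.3,4),87.8)"
python3 -m pendant '[[0,0,0,0],[0,0,0,0],[0,0,0,0],[0,0,0,0],[0,0,0,0],[0,0,0,0],[0,0,0,0],[0,0,0,0]]' 1
python3 -m pendant '[[0,0,-2,0],[0,0,-4,0],[0,0,-7,0],[0,0,-10,0],[0,0,-14,0],[0,0,-18,0],[0,0,-22,0],[0,0,-26,0]]'
python3 -m pendant '[[0,0,-6,0],[0,0,-14,0],[0,0,-23,0],[0,0,-32,0],[0,0,-41,0],[0,0,-50,0],[0,0,-59,0],[0,0,-68,0]]'
```

```text
t: 27.68
eef_pos: [407.7, 281.4, 4.2]
tcp_rot: [-3.141, 0.001, 1.536]
ft_force: [0.3, 0.1, -0.5]
opening: 0.6
row [-0.1  0.   0.2] 0.2 from [407.7 281.4   4.2] yaw 88.0 F [ 0.3  0.1 -0.5] M [ 0.1  -0.14 -0.02] op 0.6 t 27.68 dist 0.2
t: 28.68
eef_pos: [407.7, 281.4, 4.2]
tcp_rot: [-3.141, 0.001, 1.536]
ft_force: [0.3, 0.5, 0.5]
opening: 0.145
t: 29.68
eef_pos: [407.7, 281.5, 30.5]
tcp_rot: [-3.141, 0.001, 1.536]
ft_force: [0.4, 0.6, -2.6]
opening: 0.142
t: 30.68
eef_pos: [407.7, 281.5, 99.1]
tcp_rot: [-3.141, 0.001, 1.536]
ft_force: [0.1, 0.4, -1.4]
opening: 0.141
```

```bash
python3 -m pendant '[[0,0,-9,0],[0,0,-17,0],[0,0,-22,0],[0,0,-25,0],[0,0,-26,0]]'
python3 - <<'E'
from h import *
p=vision.read_camera("scene");cv2.imwrite("pics/l1s.png",p["pixels"][...,::-1]);a=p["pixels"][150:280,190:330,::-1]
t=vision.read_camera("top");b=t["pixels"][190:340,170:300,::-1]
cv2.imwrite("pics/l1.png",np.hstack([cv2.resize(a,(400,371)),cv2.resize(b,(390,371))]))
row((407.7,281.3,125),87.8)
E
```

```text
t: 31.3
eef_pos: [407.7, 281.5, 125.2]
tcp_rot: [-3.141, 0.002, 1.536]
ft_force: [-0.1, 0.2, -2.6]
opening: 0.147
row [-0.2  0.   0. ] 0.2 from [407.7 281.5 125. ] yaw 88.0 F [ 0.1 -0.3 -2. ] M [ 0.15 -0.11  0.02] op 0.142 t 31.4 dist 0.2
```

View pics/l1.png

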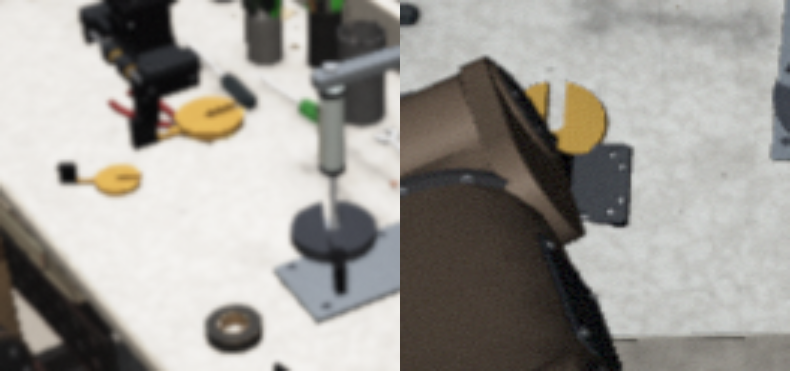

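```bash
sed -i 's/\[\[0,sign,0\],\[-sign,0,0\]/[[0,-sign,0],[-sign,0,0]/' fit2.py
python3 - <<'E'
from fit2 import *
np.set_printoptions(precision=3,suppress=True)
s=env.state();p=vision.read_camera("scene"); im=p["pixels"].astype(int)
m=(im[...,0]-im[...,2])>45
pts=proj(p,heldpoints("brass",np.array([-7,0,1.,0,0,0]),s,-1)["top"]); lo=pts.min(0).astype(int)-6; hi=pts.max(0).astype(int)+7
print(lo,hi)
roi=(lo[0],lo[1],hi[0]-lo[0],hi[1]-lo[1])
# brass arm: exclude by clearing beyond disc; keep
for fr in ((0,1,3),(0,1,2,3)):
    q,f,M=fit2(p,"brass",m,s,roi,-1,S=6,free=fr); print(q,np.degrees(q[3:]),f)
r=render2(p,"brass",q,s,-1,6,np.array(roi),None); cv2.imwrite("pics/l2.png",np.hstack([np.dstack([(M*255).astype(np.uint8),r,r]),cv2.resize(p["pixels"][lo[1]:hi[1],lo[0]:hi[0],::-1],None,fx=6,fy=6)]))
W=heldpoints("brass",q,s,-1);print(W["top"].mean(0),W["bot"].mean(0),W["bot"][0])
E
```

```text
[245 177] [282 203]
[-3.961  5.575  0.     0.012  0.     0.   ] [0.707 0.    0.   ] 92.58754117649852
[-4.121  5.466 -0.117  0.006  0.     0.   ] [0.321 0.    0.   ] 93.13760784666694
[491.642 284.065 133.162] [491.556 284.046 119.163] [533.529 282.575 118.907]
```

View pics/l2.png

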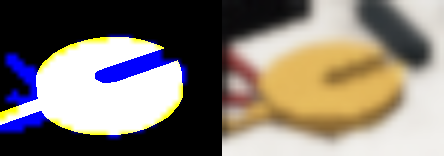

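```bash
python3 -c "
from h import *
row((440.7,186.7,125),30)"
```

```text
row [-93.6  36.4   0.1] 58.0 from [407.6 281.5 124.9] yaw 88.0 F [-0.  -0.3 -1.3] M [ 0.04 -0.02 -0.  ] op 0.145 t 31.45 dist 100.4
```

```bash
python3 -m pendant '[[-4,1.5,0,2.5],[-11,4,0,7],[-20,8,0,12.5],[-30,12,0,19],[-41,16,0,25.5],[-52,20,0,32],[-63,24,0,39],[-73,28,0,45]]'
python3 -c "
from h import *
row((440.7,186.7,125),30)"
```

```text
t: 32.45
eef_pos: [433.2, 207.0, 124.9]
tcp_rot: [3.141, 0.002, 0.745]
ft_force: [0.2, -0.4, -1.8]
opening: 0.146
row [-8.3 20.  -0. ] 12.7 from [433.2 207.  124.9] yaw 42.7 F [ 0.2 -0.4 -1.8] M [ 0.14 -0.09 -0.03] op 0.146 t 32.45 dist 21.6
```

```bash
python3 -m pendant '[[-4,9,0,6],[-7,16,0,10],[-8,19,0,12],[-8.3,20,0,12.7],[-8.3,20,0,12.7]]'
python3 - <<'E'
from h import *
s=env.state()
p=vision.read_camera("scene");a=p["pixels"][140:290,240:400,::-1]
t=vision.read_camera("top");b=t["pixels"][190:310,210:340,::-1]
cv2.imwrite("pics/m1.png",np.hstack([cv2.resize(a,(400,375)),cv2.resize(b,(400,375))]))
u=np.array([.5,-.866]);l=np.array([.866,.5]);d=np.array([517.2,54.2])-s["eef_pos"][:2];print("fwd",d@u-81,"lat(tool x)",d@l)
row((440.7,186.7,125),30)
E
```

```text
t: 33.08
eef_pos: [440.6, 186.7, 124.9]
tcp_rot: [3.141, 0.001, 0.523]
ft_force: [0.7, -0.6, -2.0]
opening: 0.145
fwd 72.06344881154806 lat(tool x) 0.023975071378771418
row [ 0.   0.2 -0. ] 0.0 from [440.6 186.8 125. ] yaw 30.0 F [-0.4  0.7 -2.4] M [ 0.16 -0.08  0.  ] op 0.144 t 33.17 dist 0.2
```

View pics/m1.png

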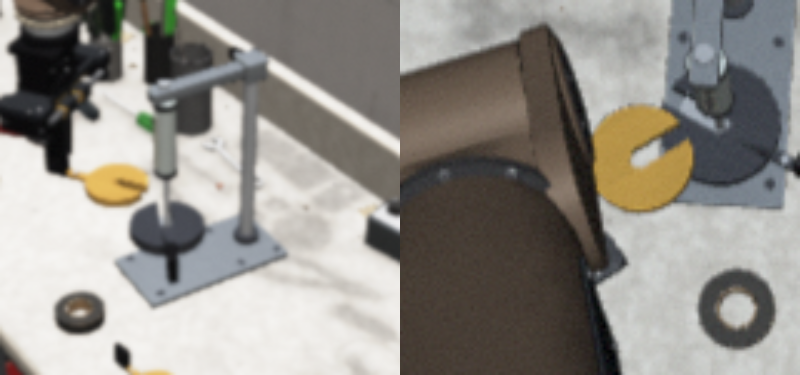

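Run:
```python
from fit2 import *
np.set_printoptions(precision=3,suppress=True)
s=env.state();p=vision.read_camera("top"); im=p["pixels"].astype(int)
m=(im[...,0]-im[...,2])>45
roi=(274,222,36,38)
for q0,fr in (((0,1,3),)*2,((0,1,5),)*2):
    q,f,M=fit2(p,"brass",m,s,roi,-1,S=6,free=fr); W=heldpoints("brass",q,s,-1);u=np.array([.5,-.866]);l=np.array([.866,.5])
    c=(W["top"].mean(0)+W["bot"].mean(0))[:2]/2-s["eef_pos"][:2]
    print(q,np.degrees(q[3:]),f,"centre rel tcp fwd",c@u,"lat",c@l)
r=render2(p,"brass",q,s,-1,6,np.array(roi),None); cv2.imwrite("pics/m2.png",np.hstack([np.dstack([(M*255).astype(np.uint8),r,r]),cv2.resize(p["pixels"][222:260,274:310,::-1],None,fx=6,fy=6)]))
```

```text
[-3.261  0.454  0.     0.134  0.     0.   ] [7.669 0.    0.   ] 40.162081604116096 centre rel tcp fwd 81.6910198642521 lat 0.43925970701072004
[-6.582  3.395  0.     0.     0.    -0.061] [ 0.     0.    -3.523] 50.73758670111466 centre rel tcp fwd 81.24832035706902 lat -2.0099501564386344
```

View pics/m2.png

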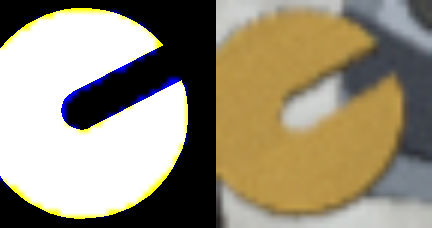

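```bash
python3 -m pendant '[[0,3,0,0],[0,8,0,0],[0,15,0,0],[0,22,0,0],[0,29,0,0],[0,35,0,0],[0,39,0,0],[0,40,0,0]]'
python3 - <<'E'
from h import *
s=env.state()
p=vision.read_camera("scene");a=p["pixels"][170:260,260:350,::-1]
t=vision.read_camera("top");b=t["pixels"][200:270,270:340,::-1]
cv2.imwrite("pics/m3.png",np.hstack([cv2.resize(a,(400,400)),cv2.resize(b,(400,400),interpolation=cv2.INTER_CUBIC)]))
u=np.array([.5,-.866]);l=np.array([.866,.5]);d=np.array([517.2,54.2])-s["eef_pos"][:2];print("fwd",d@u-81,"lat(tool x)",d@l)
row((440.7,186.7,125),30)
E
```

```text
t: 34.22
eef_pos: [460.7, 151.9, 125.0]
tcp_rot: [3.141, 0.002, 0.523]
ft_force: [-0.1, 0.6, -1.7]
opening: 0.142
fwd 31.910855628602604 lat(tool x) 0.08069988514768767
row [  0.1 -39.8  -0.1] -0.0 from [460.5 152.2 125. ] yaw 30.0 F [-0.4 -0.6 -2.7] M [ 0.13 -0.04  0.02] op 0.144 t 34.33 dist 39.8
```

View pics/m3.png

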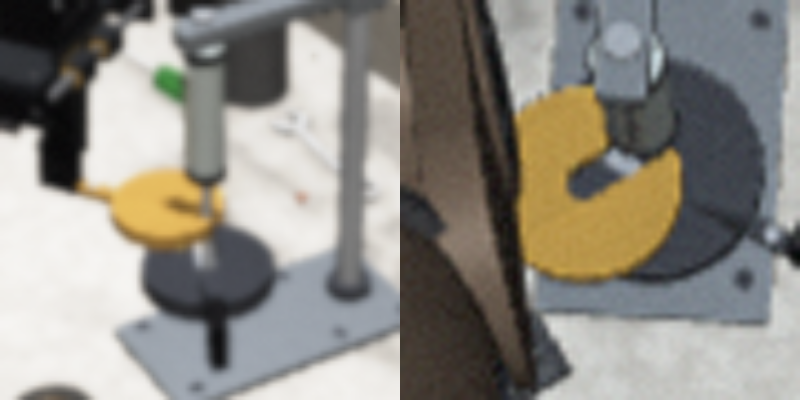

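The stem is entering the brass slot with no contact force. I'll continue.

```bash
python3 -m pendant '[[0,4,0,0],[0,10,0,0],[0,16,0,0],[0,22,0,0],[0,27,0,0],[0,30.5,0,0],[0,32,0,0],[0,32,0,0]]'
python3 - <<'E'
from h import *
s=env.state()
p=vision.read_camera("scene");a=p["pixels"][170:260,260:350,::-1]
t=vision.read_camera("top");b=t["pixels"][200:270,270:340,::-1]
cv2.imwrite("pics/m4.png",np.hstack([cv2.resize(a,(400,400),interpolation=cv2.INTER_CUBIC),cv2.resize(b,(400,400),interpolation=cv2.INTER_CUBIC)]))
u=np.array([.5,-.866]);l=np.array([.866,.5]);d=np.array([517.2,54.2])-s["eef_pos"][:2];print("fwd",d@u-81,"lat(tool x)",d@l)
row((440.7,186.7,125),30)
E
```

```text
t: 35.33
eef_pos: [476.6, 124.4, 125.0]
tcp_rot: [3.141, 0.002, 0.523]
ft_force: [0.1, 0.2, -2.2]
opening: 0.144
fwd 0.10600569881637512 lat(tool x) 0.08462093236327917
row [  0.1 -71.8  -0. ] -0.0 from [476.5 124.5 125. ] yaw 30.0 F [ 1.  -0.8 -2.2] M [ 0.15 -0.07 -0.02] op 0.143 t 35.42 dist 71.8
```

View pics/m4.png

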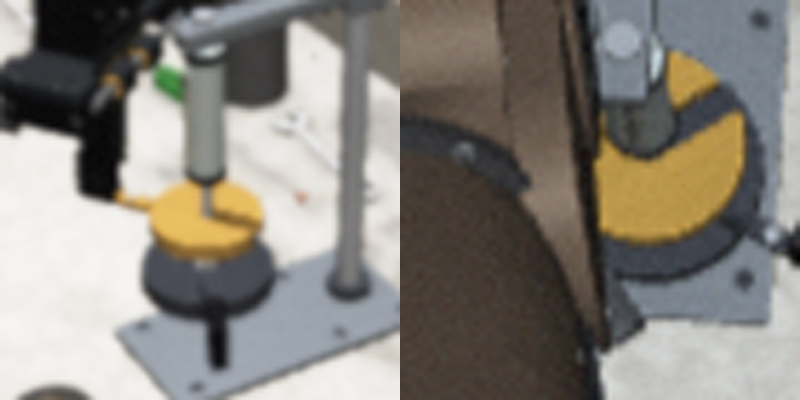

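```bash
python3 -m pendant '[[0,0,2,0],[0,0,6,0],[0,0,10.5,0],[0,0,15,0],[0,0,19,0],[0,0,22,0],[0,0,24,0],[0,0,25,0]]'
python3 -m pendant '[[0,0,1,0],[0,0,2,0],[0,0,3,0],[0,0,4,0],[0,0,5,0],[0,0,5,0]]'
python3 - <<'E'
from h import *
p=vision.read_camera("scene");a=p["pixels"][170:260,260:350,::-1]
cv2.imwrite("pics/n1.png",cv2.resize(a,(540,540),interpolation=cv2.INTER_CUBIC))
for i in range(3): row((476.5,124.5,88),30); vision.read_camera("scene")
E
```

```text
t: 36.42
eef_pos: [476.5, 124.5, 99.9]
tcp_rot: [3.141, 0.002, 0.524]
ft_force: [0.5, -0.3, -1.5]
opening: 0.144
t: 37.17
eef_pos: [476.5, 124.5, 94.9]
tcp_rot: [3.141, 0.002, 0.524]
ft_force: [-0.2, 0.1, -2.5]
opening: 0.145
row [ 0.  -0.   6.9] -0.0 from [476.5 124.5  94.9] yaw 30.0 F [ 0.6  0.4 -1.8] M [ 0.14 -0.05  0.04] op 0.147 t 37.23 dist 6.9
row [ 0.  -0.   6.9] 0.0 from [476.5 124.5  94.9] yaw 30.0 F [-0.2  0.7 -2.7] M [ 0.14 -0.06  0.06] op 0.144 t 37.27 dist 6.9
row [ 0. -0.  7.] -0.0 from [476.5 124.5  95. ] yaw 30.0 F [ 0.1 -0.2 -1.9] M [ 0.16 -0.04 -0.01] op 0.145 t 37.33 dist 7.0
```

View pics/n1.png

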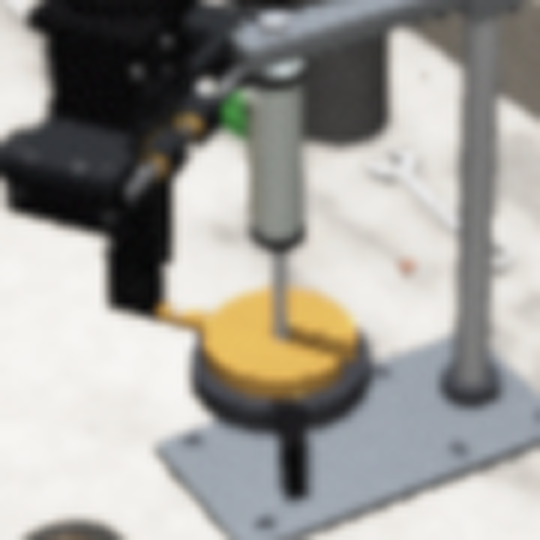

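```bash
python3 -m pendant '[[0,0,1,0],[0,0,2,0],[0,0,3,0],[0,0,4,0],[0,0,4,0]]'
python3 -c "
from h import *
for i in range(3): row((476.5,124.5,88),30); vision.read_camera('scene')"
python3 -m pendant '[[0,0,0.8,0],[0,0,1.6,0],[0,0,2.4,0],[0,0,3,0],[0,0,3,0]]'
python3 -c "
from h import *
for i in range(3): row((476.5,124.5,88),30); vision.read_camera('scene')"
```

```text
t: 38.0
eef_pos: [476.5, 124.5, 90.9]
tcp_rot: [3.141, 0.002, 0.524]
ft_force: [-0.5, 0.3, -1.6]
opening: 0.148
row [-0.  -0.   2.9] 0.0 from [476.5 124.5  90.9] yaw 30.0 F [-0.5  0.3 -1.6] M [ 0.08 -0.06  0.04] op 0.148 t 38.0 dist 2.9
row [-0. -0.  3.] 0.0 from [476.5 124.5  91. ] yaw 30.0 F [ 0.3 -0.4 -1.7] M [ 0.12 -0.09  0.03] op 0.146 t 38.05 dist 3.0
row [ 0. -0.  3.] -0.0 from [476.5 124.5  91. ] yaw 30.0 F [-0.3  0.  -1.8] M [ 0.12 -0.08  0.  ] op 0.146 t 38.1 dist 3.0
t: 38.78
eef_pos: [476.5, 124.5, 88.0]
tcp_rot: [3.141, 0.001, 0.524]
ft_force: [-0.7, 1.0, 0.5]
opening: 0.145
row [-0. -0.  0.] 0.0 from [476.5 124.5  88. ] yaw 30.0 F [-0.7  1.   0.5] M [ 0.22 -0.05  0.01] op 0.145 t 38.77 dist 0.0
row [-0. -0.  0.] 0.0 from [476.5 124.5  88. ] yaw 30.0 F [-0.7  0.7  0.1] M [ 0.21 -0.02 -0.  ] op 0.146 t 38.83 dist 0.0
row [-0. -0.  0.] 0.0 from [476.5 124.5  88. ] yaw 30.0 F [ 0.2  1.6 -0.6] M [ 0.23  0.01 -0.01] op 0.14 t 38.88 dist 0.0
```

```bash
python3 -m pendant '[[0,0,0.8,0],[0,0,1.6,0],[0,0,2,0],[0,0,2,0]]'
python3 -c "
from h import *
for i in range(2): row((476.5,124.5,88),30); vision.read_camera('scene')"
python3 -m pendant '[[0,0,-0.7,0],[0,0,-1.4,0],[0,0,-2,0],[0,0,-2,0]]'
python3 - <<'E'
from h import *
p=vision.read_camera("scene");a=p["pixels"][170:260,260:350,::-1]
cv2.imwrite("pics/n2.png",cv2.resize(a,(540,540),interpolation=cv2.INTER_CUBIC))
for i in range(3): row((476.5,124.5,88),30); vision.read_camera("scene")
E
```

```text
t: 39.42
eef_pos: [476.5, 124.5, 86.1]
tcp_rot: [3.141, 0.001, 0.524]
ft_force: [-0.8, 1.3, 1.1]
opening: 0.144
row [-0.  -0.  -1.9] -0.0 from [476.5 124.5  86.1] yaw 30.0 F [-0.8  1.3  1.1] M [0.24 0.03 0.05] op 0.144 t 39.42 dist 1.9
row [ 0.  0. -2.] 0.0 from [476.5 124.5  86. ] yaw 30.0 F [-0.8  1.3  1.1] M [0.26 0.05 0.01] op 0.144 t 39.48 dist 2.0
t: 40.02
eef_pos: [476.6, 124.5, 88.1]
tcp_rot: [3.141, 0.001, 0.524]
ft_force: [0.3, 0.9, -0.1]
opening: 0.145
row [-0.  -0.1  0.1] -0.0 from [476.5 124.5  88.1] yaw 30.0 F [-0.3  0.9 -0.1] M [ 0.19 -0.05 -0.02] op 0.142 t 40.08 dist 0.1
row [-0.  -0.   0.1] -0.0 from [476.5 124.5  88.1] yaw 30.0 F [-0.1  0.5  0.1] M [ 0.16  0.   -0.03] op 0.143 t 40.12 dist 0.1
row [-0. -0.  0.] 0.0 from [476.5 124.5  88. ] yaw 30.0 F [-0.3  0.8 -0.2] M [ 0.16 -0.    0.01] op 0.143 t 40.17 dist 0.0
```

View pics/n2.png

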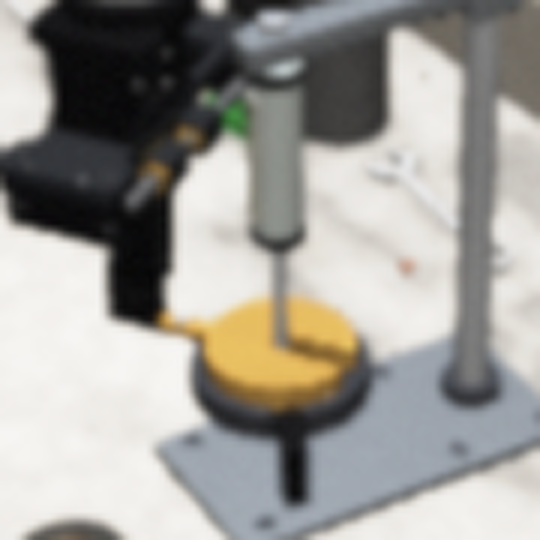

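Flat, with vertical hand load at about zero. I'll release slowly and back away.

```bash
python3 -m pendant '[[0,0,0,0],[0,0,0,0],[0,0,0,0]]' 0.75
python3 -c "
from h import *
row((476.5,124.5,88),30)"
python3 -m pendant '[[0,0,-4,0],[0,-1,-12,0],[0,-5,-20,0],[0,-12,-28,0],[0,-24,-35,0],[0,-38,-40,0],[0,-52,-42,0],[0,-60,-42,0]]' 0.7
python3 - <<'E'
from h import *
p=vision.read_camera("scene");a=p["pixels"][170:260,260:350,::-1]
t=vision.read_camera("top");b=t["pixels"][200:270,270:340,::-1]
cv2.imwrite("pics/o1.png",np.hstack([cv2.resize(a,(400,400),interpolation=cv2.INTER_CUBIC),cv2.resize(b,(400,400),interpolation=cv2.INTER_CUBIC)]))
row((410,250,160),80)
E
```

```text
t: 40.6
eef_pos: [476.6, 124.5, 88.0]
tcp_rot: [3.141, 0.001, 0.524]
ft_force: [-1.0, 0.1, 0.8]
opening: 0.247
row [-0.1 -0.1  0. ] -0.0 from [476.6 124.5  88. ] yaw 30.0 F [-1.   0.1  0.8] M [-0.   -0.14 -0.05] op 0.247 t 40.6 dist 0.1
t: 41.6
eef_pos: [446.0, 177.4, 130.0]
tcp_rot: [3.141, 0.001, 0.524]
ft_force: [1.5, -0.4, -0.2]
opening: 0.3
row [  5.2 -81.  -30.2] -49.9 from [446.1 177.2 129.9] yaw 30.1 F [-0.4  0.4  0.4] M [ 0.   -0.15  0.01] op 0.298 t 41.7 dist 86.6
```

View pics/o1.png

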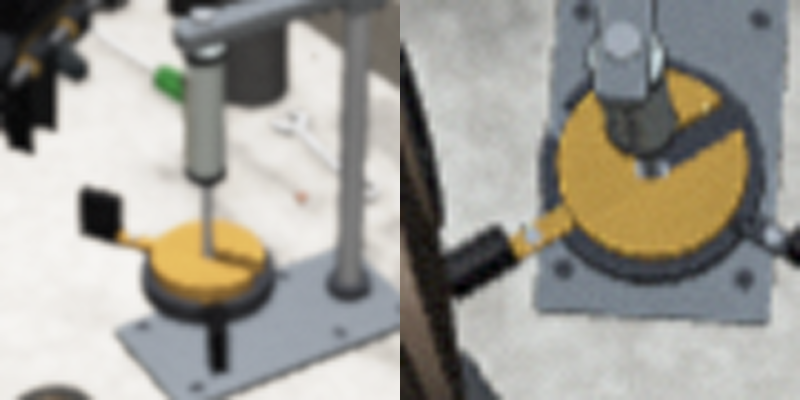

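```bash
python3 -m pendant '[[0,-10,-5,0],[0,-30,-12,0],[0,-50,-20,0],[0,-68,-26,0],[0,-80,-30,0],[0,-80,-30,0]]'
python3 - <<'E'
import fit as F
from fit import *
np.set_printoptions(precision=2,suppress=True)
p=vision.read_camera("top"); im=p["pixels"].astype(int); gr=im.mean(-1)
cv2.imwrite("pics/o2.png",cv2.resize(p["pixels"][120:320,120:480,::-1],None,fx=2.2,fy=2.2))
m=(im[...,0]-im[...,2])>40
m=m.astype(np.uint8)
roi=(284,211,56,45)
base=polys
for z0 in (83.7,):
    F.polys=lambda k,x,y,psi:base(k,x,y,psi,z0)
    # mask out the tube region: fill both by treating tube pixels as unknown -> restrict to lower part
    for r in ((296,222,42,28),(296,229,42,22)):
        q,f,M=F.fit(p,"brass",m,(516,53,-np.pi/3),r); u=np.array([np.cos(q[2]),np.sin(q[2])]);n=np.array([-u[1],u[0]])
        d=q[:2]-[516.1,52.9];print(r,q,np.degrees(q[2]),f,"off along slot",d@u,"across",d@n)
    R=render(p,"brass",q,None,4,np.array(r))
for c in("tape_roll","pliers","feeler"):
    d=vision.find_in(p,c)
    if d: print(c,d[0]["confidence"],toworld(p,d[0]["at"]))
row((410,250,160),80)
E
```

```text
t: 42.45
eef_pos: [405.8, 247.0, 160.0]
tcp_rot: [3.141, 0.001, 0.526]
ft_force: [0.0, -0.2, 0.5]
opening: 0.301
(296, 222, 42, 28) [516.43  52.3   -1.03] -58.90311525866079 59.19404106018334 off along slot 0.6808847298352866 across -0.02359615910220396
(296, 229, 42, 22) [516.53  52.77  -1.03] -58.779209014737965 17.100236450657157 off along slot 0.3319057494724386 across 0.30057389930148964
tape_roll 0.96 [373.25  44.02  19.53]
pliers 0.7 [525.   518.43  11.33]
feeler 0.61 [ 559.19 -463.97    9.64]
row [ 5.3 -1.5 -0.5] -50.0 from [406.2 246.1 159.5] yaw 30.0 F [ 0.1 -0.5 -0.4] M [-0.   -0.17 -0.01] op 0.296 t 42.65 dist 5.5
```

View pics/o2.png

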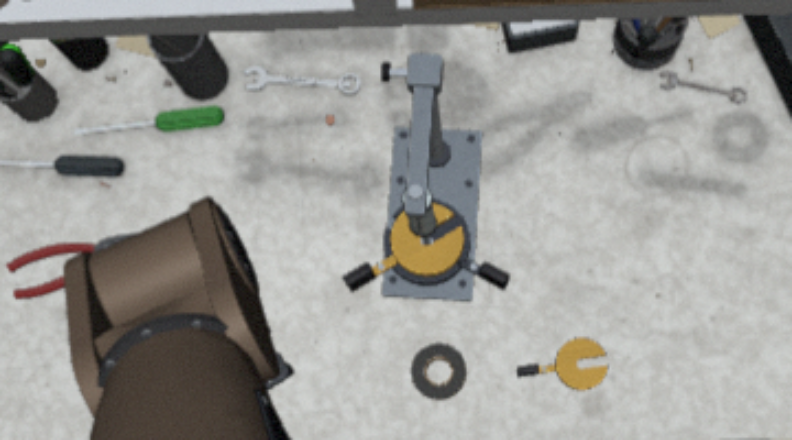

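```bash
python3 -c "
from cell import job,env
print(job.job_done(), env.state()['t'])"
```

```text
the job is handed in; nothing more can be done
the job is handed in; nothing more can be done
```

I slid the steel weight onto the hanger and rested it on the pan, then slid the largest brass weight on and laid it flat on top. The job was handed in at about 43 s of the 72 s allowed.

**What happened on the way:** on the first lift the steel weight sagged about 25° nose-down in the grip. I set it back on the bench, which levelled it, and re-gripped it nearer the disc. That hold left only about 6° of sag, which the pan took out. I let go of each weight once the vertical force on the hand had dropped to about zero.

**Last checks:**
- **Steel:** its centre is about 0.2 mm from the stem axis, with the slot facing +60°. That was measured with the wrist camera before the brass went on. Afterwards I only saw in the pictures that it had not visibly moved.
- **Brass:** its centre is within about 0.7 mm of the stem axis, with the slot facing about -59°. The slots are therefore about 119° apart.
- **Pan travel:** it peaked at roughly 11 mm with the steel and about the same with the brass, against the 24 mm limit. These figures come from the wrist forces and the tool height, as I had no direct reading of the pan.
- **Tape roll and feeler gauge:** both were found within about 4 mm of where they started, which is the accuracy of the finder.
- **Pliers:** the reading was 28 mm off in y. The arm partly hides them in that picture and the robot never came near them, so I believe they did not move, but I did not confirm it with a clear view.

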